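Pack the spice rack's empty bay snugly

ROBOT

A 7-joint arm with a two-finger parallel gripper is mounted at the origin on the work surface. World frame = base frame: x ahead of the robot, y to its left, z up, the work surface at z = 0. Lengths are in m, angles in rad, forces in N, time in s.
With the tool pointing down it reaches from about 0.425 to 0.95 m from the base axis. Payload 4.7 kg.
Tool frame: the origin (TCP) lies midway between the tips of the shut fingers; the grasp point (between the pads) lies grip_depth behind it (grip_depth is the distance from the TCP to the grasp point, in m); z points along the fingers, x is the direction in which the jaws open and shut, and the axes are right-handed (so a half turn about z gives the same grasp; the last joint's range is limited). The gripper opens to 85 mm and grips with 20 to 120 N. Pads are 22 mm wide; open, the fingers measure 114 mm over their backs; the gripper's body (76 mm by 85 mm) begins 54 mm behind the grasp point. The pads swing forward as they close: fully open they stand 13 mm farther back than shut.
Start: joints at [1.309, 0.469, -0.049, 1.532, 0.024, 1.141, -0.082], TCP at [0.156, -0.657, 0.231] pointing down, gripper open.
Joint ranges: [-2.59, 2.59], [-0.33, 1.99], [-1.39, 1.29], [0.1, 2.45], [-1.04, 4.18], [0.21, 1.99], [-2.66, 2.66]. Speed limits (rad/s): [2.57, 2.57, 3.14, 3.14, 3.14, 3.14, 3.14].

INTERFACE

Orientations are given as a unit quaternion [x, y, z, w].
In Python, from workcell import state, snapshot, sign_off, trace, grip_depth gives the robot as it stands. The module is installed in compiled form; this text tells all that it offers.
- The arm moves only by the tool apply_moves, never from a script. Its argument "moves" is a list of rows, each an object of numbers: "hand": the opening, from 0 (shut) to 1 (fully open); "x", "y", "z": the shift along the tool's x, y, z in mm; "wx", "wy", "wz": the turn, a rotation vector about the tool's x, y, z in degrees. In form: [{"hand": .., "x": .., "y": .., "z": .., "wx": .., "wy": .., "wz": ..}, ...]. A call has 1 to 12 rows; each row shifts and turns the pose as measured when the row begins, along the tool's axes as they then stand; what a row does not reach is not made up. A row lasts 1/8 s, in which the tool goes at most 62.5 mm and 10.7 degrees, less where a joint would pass 70% of its speed; a pose out of reach is approached as far as the arm can. A call is refused whole if a number of a shift passes 62.5 or a number of a turn 10.7, either way. A call with a gripper value outside its range is refused whole. The fingers move at their own pace and stop on an object; "squeeze" is the grip in N (left out, the last holds). Time passes only in rows, so rows that do not move let the fingers close. It gives the time, the measured TCP pose, the force and the opening at its end, in the units of the state.
- state(): the state, without advancing time (a new reading comes with each control period).
- snapshot(name): name is "scene" or "top" or "wrist"; returns a dict with "image" (420x560x3 uint8, red, green, blue), "mtx" (3x3 intrinsics, pixels), "position" and "rotation" of the camera in the world; the wrist camera has in their place "hand_eye" (4x4, takes a point from camera to tool coordinates, whose origin is the TCP and whose axes are the tool frame's). Camera axes: x right, y down, z forward; pixel columns grow to the right and rows downward; lengths in m; the calibration is good to about 2 mm. A picture is of the moment at which its call begins: read the wrist's pose just before it. There is no depth.
- sign_off(): hands the job in, once; it reports no verdict.
Trained networks look in a picture, given as the dict that the camera call returned (one of the last four; its "shot" number tells which), for a name from the list of things; names that differ only in an ending like _2 or _b are one class to them, and where a whole thing is asked for, a point or a joint stands for the part that bears it (a point fixed in the world has none). Each returns a list of dicts, best first, with "confidence" (0 to 1); they miss things now and then, are a little off and sometimes report something else, mostly with a low value. They report only what shows in the picture. A call takes as long as a camera call. They do not tell look-alikes from the thing itself.
- trace(picture, name): "mask" (420x560 bool, what is visible of it) and "box" ([left, top, right, bottom] in pixels, round what is visible of it).
The state is a dict: "time_s": time; "q": joint angles; "dq": joint speeds; "joint_torque": joint torques, N m; "position": TCP position; "orientation": TCP orientation; "wrist_force": force on the tool from outside, world axes, zero at the start; "wrist_torque": the same for the moment, N m; "gripper_width": finger opening in m.
Only numpy, scipy, OpenCV 4.12 (cv2) and the standard library are available. Lean on these libraries where they do the work, as an engineer would, in place of code of your own. Each camera call takes 0.05 s, during which the arm holds its last target.

TASK

Pick the two bamboo packers that together best fill the empty bay between the spice rack's end cheek and the nearest tin - snug, but without forcing - and stand both of them in it side by side, upright and fully down on the rack's floor. Which two are right depends on which of the two square tins stands next to the bay. Leave the two spare packers, the yellow bowl and the tongs where they are.

Things in the scene. Friction and masses are not known exactly. Their poses are not given: they have to be found in the camera images.
- rack: White rack, fixed. Floor 110 (x) by 262 mm (y), 12 mm above the bar, with 8 mm lips along the long edges, 98 mm apart. Origin: at bar level under the inner face of the upright end cheek (50 mm deep, top at 80 mm), mid-depth; +y points from the tins to the cheek, z up. The bay runs from y = 0 (cheek) to the nearer tin at -y.
- rack_cup (a point): Centre of the rim of the steel measuring cup (62 mm wide, rim 112 mm above the bar) that a clip-on magnetic post holds at the rack's -y end, beyond both tins; part of the rack, fixed.
- tin_narrow: Square steel spice tin, red band, dark round cap, held fast to the rack's floor by its magnetic foot, mid-depth. 60 mm along the rack (its y), 50 mm deep (its x), 91 mm tall with cap. Origin: centre of its underside. Stands beside the bay (112 mm from the cheek's inner face to its origin; the bay is then 82 mm wide) or second in the row (190 mm); the other tin takes the other place.
- tin_wide: Square steel spice tin, blue band, dark round cap, held fast to the rack's floor by its magnetic foot, mid-depth. 76 mm along the rack (its y), 50 mm deep (its x), 91 mm tall with cap. Origin: centre of its underside. Stands beside the bay (112 mm from the cheek's inner face to its origin; the bay is then 74 mm wide) or second in the row (190 mm); the other tin takes the other place.
- packer_green: Loose bamboo packing block with a green stripe on its top, 22 mm thick (its y) by 64 mm wide (its x) by 80 mm tall (its z), the two lower 64 mm edges bevelled 4 mm, standing upright on the bar; symmetric under a half turn. Origin: centre of its underside. Mass 0.05 to 0.3 kg.
- packer_orange: Loose bamboo packing block with an orange stripe on its top, 30 mm thick (its y) by 64 mm wide (its x) by 80 mm tall (its z), the two lower 64 mm edges bevelled 4 mm, standing upright on the bar; symmetric under a half turn. Origin: centre of its underside. Mass 0.05 to 0.3 kg.
- packer_black: Loose bamboo packing block with a black stripe on its top, 40 mm thick (its y) by 64 mm wide (its x) by 80 mm tall (its z), the two lower 64 mm edges bevelled 4 mm, standing upright on the bar; symmetric under a half turn. Origin: centre of its underside. Mass 0.05 to 0.3 kg.
- packer_white: Loose bamboo packing block with a white stripe on its top, 56 mm thick (its y) by 64 mm wide (its x) by 80 mm tall (its z), the two lower 64 mm edges bevelled 4 mm, standing upright on the bar; symmetric under a half turn. Origin: centre of its underside. Mass 0.05 to 0.3 kg.
- bowl: Yellow plastic mixing bowl, 210 mm across, 85 mm high, to be left alone. Origin: centre of its underside.
- tongs: Bamboo tongs lying flat, 200 mm long (x) by about 60 mm wide, to be left alone. Origin: middle, at bar level.
Mind the look-alikes: they are no part of the job. Leave any pink look-alike of the packer_orange alone.

How it is judged:
At the end, for the whole second after the job is handed in: Green + white packers (red tin beside the bay) or orange + black (blue tin) stand in the bay: underside within 3.5 mm of the floor, 25 mm of mid-depth, upright within 0.07 rad, square within 0.1 rad, at rest; spare packers within 40 mm of their start (((y of tin_narrow in the frame of rack above -0.15 m and z of packer_green in the frame of rack between 0.009 and 0.0155 m and y of packer_green in the frame of rack between -0.074 and -0.008 m and x of packer_green in the frame of rack between -0.025 and 0.025 m and angle between each of packer_green, packer_white's own z axis and vertical below 0.07 rad and angle between the y axis of each of packer_green, packer_white and the y axis of rack, either way round below 0.1 rad and linear speed of each of packer_green, packer_white below 0.02 m/s and z of packer_white in the frame of rack between 0.009 and 0.0155 m and y of packer_white in the frame of rack between -0.057 and -0.025 m and x of packer_white in the frame of rack between -0.025 and 0.025 m and distance of each of packer_orange, packer_black from where it was at the start of the episode below 0.04 m) or (y of tin_wide in the frame of rack above -0.15 m and z of packer_orange in the frame of rack between 0.009 and 0.0155 m and y of packer_orange in the frame of rack between -0.07 and -0.012 m and x of packer_orange in the frame of rack between -0.025 and 0.025 m and angle between each of packer_orange, packer_black's own z axis and vertical below 0.07 rad and angle between the y axis of each of packer_orange, packer_black and the y axis of rack, either way round below 0.1 rad and linear speed of each of packer_orange, packer_black below 0.02 m/s and z of packer_black in the frame of rack between 0.009 and 0.0155 m and y of packer_black in the frame of rack between -0.065 and -0.017 m and x of packer_black in the frame of rack between -0.025 and 0.025 m and distance of each of packer_green, packer_white from where it was at the start of the episode below 0.04 m))); the robot touches nothing.
It fails at once if a packer is forced: pressed or struck against the rack or a tin with more than 60 N (contact force between any of packer_green, packer_orange, packer_black, packer_white and rack above 60 N or contact force between any of packer_green, packer_orange, packer_black, packer_white and tin_narrow above 60 N or contact force between any of packer_green, packer_orange, packer_black, packer_white and tin_wide above 60 N).
It fails at once if the bowl or the tongs are shifted by more than 40 mm (distance of any of bowl, tongs from where it was at the start of the episode above 0.04 m).
It also fails if it takes over 61 s, if anything falls off the work surface, if the arm or the gripper's body presses on something with over 40 N, if the wrist force passes 120 N, or if a joint passes its speed limit or range.

## Working session

There is one attempt and no reset: what is moved stays moved. The work goes in short steps, Python scripts to look and compute and a tool call to move; the robot and the scene stay as the last step left them, time stands still between calls to the robot, and variables do not carry over. Pictures are saved under pics/ and viewed, and the job is handed in when it is done.

Besides the shell and the picture viewer there is one more tool, called after "Request:" by a JSON object that holds its "method" and its "body", one argument or row to a line. apply_moves: Moves the arm, as the interface text tells. Its arguments: {"type":"object","properties":{"moves":{"type":"array","items":{"type":"object","properties":{"hand":{"type":"number"},"x":{"type":"number"},"y":{"type":"number"},"z":{"type":"number"},"wx":{"type":"number"},"wy":{"type":"number"},"wz":{"type":"number"}}}},"squeeze":{"type":"number"}},"required":["moves"]}

```bash
mkdir -p pics; ls
python3 - <<'E'
from workcell import state, snapshot, grip_depth
import cv2,json
s=state();print(s,grip_depth)
for n in ["scene","top"]:
    p=snapshot(n);cv2.imwrite(f"pics/{n}0.png",p["image"][:,:,::-1])
    print(n,p["mtx"],p["position"],p["rotation"],p.get("shot"))
E
```

```text
pics
{'time_s': 0.0, 'q': array([ 1.30911028,  0.46946917, -0.04860406,  1.53372132,  0.02410767,
        1.14100643, -0.08230327]), 'dq': array([-1.46148732e-03,  1.01734515e-03, -2.11578022e-03,  9.32258152e-04,
       -7.23716221e-05, -5.69208116e-04,  5.76316019e-04]), 'joint_torque': array([ 6.79547848e-04, -5.10298169e+01, -4.63437173e-02, -2.37715209e+01,
        1.06539167e-02,  7.60839146e-03, -8.77046062e-06]), 'position': array([ 0.15558921, -0.65620524,  0.23023117]), 'orientation': array([ 7.84451170e-01, -6.20189765e-01, -8.15295357e-04, -5.94651322e-04]), 'wrist_force': array([-0.58823612,  0.19709285,  0.4916462 ]), 'wrist_torque': array([ 0.01866169, -0.03778722, -0.0207143 ]), 'gripper_width': 0.08544845311323522} 0.0187
scene [[388.04956564   0.         282.31730613]
 [  0.         388.04956564 207.79304002]
 [  0.           0.           1.        ]] [1.2281188  0.45032886 0.58595471] [ 0.43694857  0.75626078 -0.42460311 -0.2384487 ] 1
top [[531.43786451   0.         281.84949386]
 [  0.         531.43786451 213.67652717]
 [  0.           0.           1.        ]] [0.33662661 0.04475419 1.45246379] [ 0.71186431 -0.69805302  0.0568053  -0.05238648] 2
```

View pics/scene0.png

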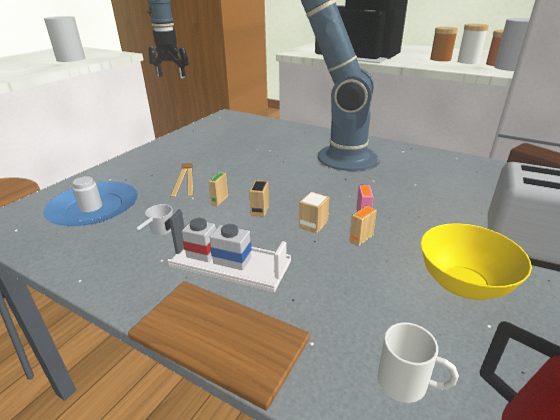

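View pics/top0.png

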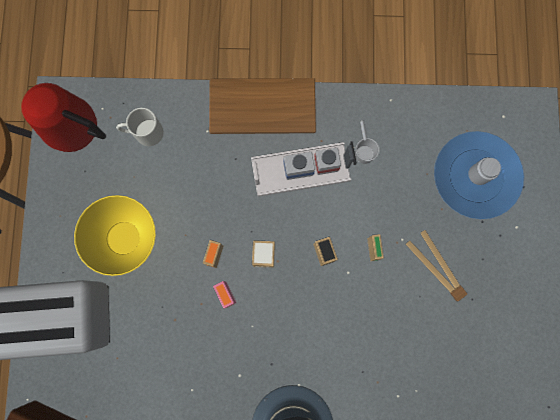

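The blue tin stands beside the bay, so the pair is orange and black. The pink-bodied look-alike is at top (224,294) and the real orange packer is at top (213,253).

```bash
cat > h.py <<'E'
import numpy as np, cv2
from scipy.spatial.transform import Rotation as R
def cam(p):
    if "hand_eye" in p: raise ValueError
    return np.array(p["mtx"]),np.array(p["position"]),R.from_quat(p["rotation"]).as_matrix()
def wcam(p,s):
    T=np.eye(4);T[:3,:3]=R.from_quat(s["orientation"]).as_matrix();T[:3,3]=s["position"]
    C=T@np.array(p["hand_eye"]);return np.array(p["mtx"]),C[:3,3],C[:3,:3]
def ray(c,uv,z):
    K,t,M=c
    uv=np.atleast_2d(uv).astype(float)
    d=np.c_[uv,np.ones(len(uv))]@np.linalg.inv(K).T@M.T
    s=(z-t[2])/d[:,2]
    return t+d*s[:,None]
def proj(c,P):
    K,t,M=c
    q=(np.atleast_2d(P)-t)@M@K.T
    return q[:,:2]/q[:,2:]
def crop(img,x0,y0,x1,y1,f):
    return cv2.resize(img[y0:y1,x0:x1],None,fx=f,fy=f,interpolation=cv2.INTER_CUBIC)
E
python3 - <<'E'
from h import *
from workcell import *
p=snapshot("top");c=cam(p);im=p["image"][:,:,::-1].copy()
cv2.imwrite("pics/c1.png",crop(im,190,130,390,280,4))
for n in ["rack","tin_wide","tin_narrow","packer_green","packer_orange","packer_black","packer_white","bowl","tongs"]:
    for r in trace(p,n)[:3]:
        print(n,round(r["confidence"],2),r["box"])
        if "packer" in n:
            rr=cv2.minAreaRect(np.argwhere(r["mask"])[:,::-1].astype(np.float32)); print(rr)
for n,uv,z in [("orange",(213,253),.08),("black",(326,250),.08),("green",(376,247),.08),("white",(263,253),.08),("base",(290,415),0),("rackL",(256,176),.08)]:
    print(n,ray(c,uv,z).round(4))
E
```

```text
rack 0.75 [251.1, 121.9, 379.3, 194.3]
tin_wide 0.77 [280.0, 150.2, 317.4, 179.9]
tin_narrow 0.78 [312.9, 147.8, 337.6, 174.9]
packer_green 0.89 [364.2, 232.7, 385.9, 263.8]
((374.9864807128906, 247.41891479492188), (26.468236923217773, 13.97391414642334), 80.53767395019531)
packer_orange 0.82 [204.8, 243.5, 222.1, 267.4]
((212.10000610351562, 253.70001220703125), (14.546475410461426, 24.6657657623291), 18.43494987487793)
packer_orange 0.82 [212.2, 282.1, 232.6, 305.6]
((223.86318969726562, 294.06390380859375), (26.098072052001953, 14.559341430664062), 64.98310089111328)
packer_black 0.87 [316.4, 236.3, 335.3, 264.1]
((324.45001220703125, 250.85003662109375), (25.298219680786133, 18.024980545043945), 71.56505584716797)
packer_white 0.55 [252.6, 240.8, 273.8, 270.7]
((262.6492614746094, 253.8138427734375), (21.910655975341797, 27.06937026977539), 3.1798300743103027)
tongs 0.59 [408.5, 234.1, 468.7, 299.7]
orange [[0.4443 0.2139 0.08  ]]
black [[ 0.4577 -0.0778  0.08  ]]
green [[ 0.4681 -0.2075  0.08  ]]
white [[0.4468 0.0849 0.08  ]]
base [[ 0.0313  0.0064 -0.    ]]
rackL [[0.6499 0.1084 0.08  ]]
```

View pics/c1.png

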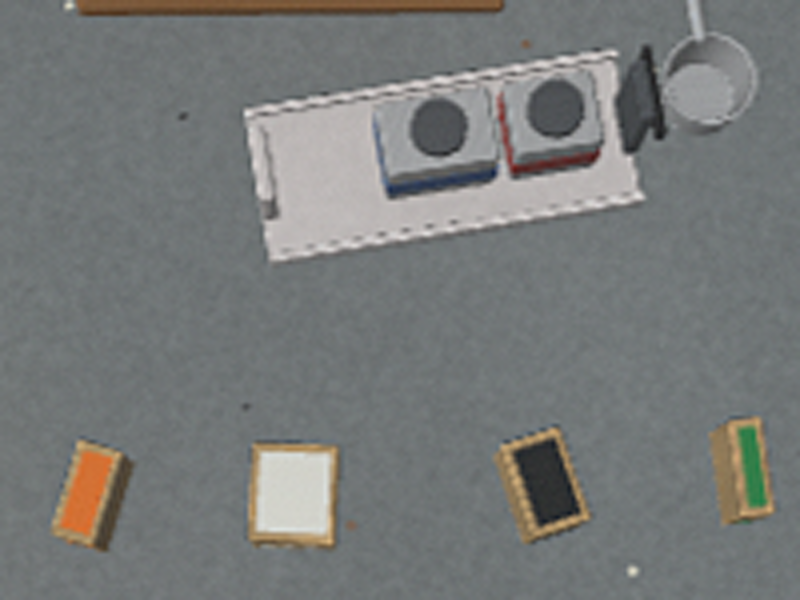

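```bash
cat > plan.py <<'E'
import numpy as np, json
from scipy.spatial.transform import Rotation as R
def plan(pos,quat,wps,hand=1.0,vmax=50,wmax=9):
    """wps: list of (x,y,z,yaw of tool x in deg[,nrows]) tool down. prints rows (rounded) and simulated end."""
    p=np.array(pos,float);q=R.from_quat(quat);rows=[]
    for w in wps:
        tgt=np.array(w[:3]);yaw=np.deg2rad(w[3])
        M=np.array([[np.cos(yaw),np.sin(yaw),0],[np.sin(yaw),-np.cos(yaw),0],[0,0,-1]])
        qt=R.from_matrix(M)
        dv=(q.inv()*qt).as_rotvec(degrees=True)
        n=max(int(np.ceil(np.linalg.norm(tgt-p)*1000/vmax)),int(np.ceil(np.linalg.norm(dv)/wmax)),1)
        if len(w)>4:n=w[4]
        for k in range(n):
            m=n-k
            d=q.inv().apply((tgt-p)/m)*1000
            dv=(q.inv()*qt).as_rotvec(degrees=True)/m
            d=np.round(d,1);dv=np.round(dv,1)
            rows.append(dict(hand=hand,x=d[0],y=d[1],z=d[2],wx=dv[0],wy=dv[1],wz=dv[2]))
            p=p+q.apply(d/1000);q=q*R.from_rotvec(dv,degrees=True)
    print(len(rows));
    for i,r in enumerate(rows):print(json.dumps({k:float(v) for k,v in r.items() if v or k=="hand"}))
    return p,q
E
python3 - <<'E'
from h import *
from plan import plan
from workcell import *
s=state();p=snapshot("wrist");print(p["mtx"],p["hand_eye"]);cv2.imwrite("pics/w0.png",p["image"][:,:,::-1])
plan(s["position"],s["orientation"],[(0.40,-0.40,0.3,-45),(0.46,-0.13,0.30,-10)])
E
```

```text
[[346.06674719   0.         282.94578829]
 [  0.         346.06674719 203.27742507]
 [  0.           0.           1.        ]] [[ 9.99999913e-01 -8.40975220e-05 -4.08860478e-04 -5.47010346e-04]
 [ 1.95209927e-04  9.60003504e-01  2.79987918e-01 -7.12442806e-02]
 [ 3.68961201e-04 -2.79987973e-01  9.60003437e-01 -1.43094586e-01]
 [ 0.00000000e+00  0.00000000e+00  0.00000000e+00  1.00000000e+00]]
14
{"hand": 1.0, "x": -24.2, "y": -37.1, "z": -8.6, "wz": -4.0}
{"hand": 1.0, "x": -21.5, "y": -38.7, "z": -8.6, "wz": -4.0}
{"hand": 1.0, "x": -18.8, "y": -40.1, "z": -8.6, "wz": -3.9}
{"hand": 1.0, "x": -16.0, "y": -41.3, "z": -8.6, "wz": -4.0}
{"hand": 1.0, "x": -13.1, "y": -42.3, "z": -8.6, "wz": -3.9}
{"hand": 1.0, "x": -10.2, "y": -43.1, "z": -8.5, "wz": -4.0}
{"hand": 1.0, "x": -7.2, "y": -43.8, "z": -8.6, "wz": -3.9}
{"hand": 1.0, "x": -4.1, "y": -44.1, "z": -8.5, "wz": -4.0}
{"hand": 1.0, "x": -24.7, "y": -38.9, "wz": -5.8}
{"hand": 1.0, "x": -20.7, "y": -41.2, "wz": -5.8}
{"hand": 1.0, "x": -16.4, "y": -43.1, "wz": -5.8}
{"hand": 1.0, "x": -12.0, "y": -44.5, "wz": -5.9}
{"hand": 1.0, "x": -7.3, "y": -45.5, "wz": -5.8}
{"hand": 1.0, "x": -2.7, "y": -46.0, "z": -0.1, "wz": -5.9}
```

View pics/w0.png

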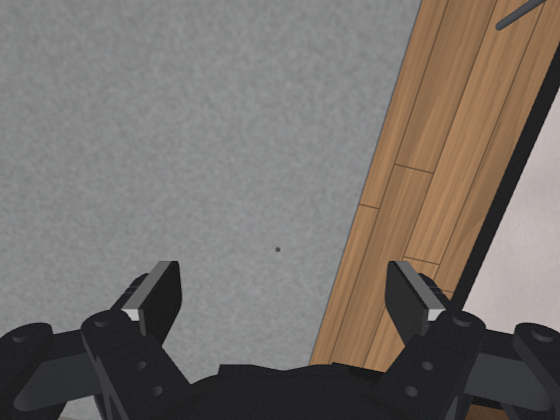

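Run:
```python
from plan import plan
from workcell import *
s=state()
plan(s["position"],s["orientation"],[(0.40,-0.40,0.28,-40),(0.46,-0.05,0.26,16)],vmax=56,wmax=10)
```

```text
14
{"hand": 1.0, "x": -27.7, "y": -42.4, "z": -6.9, "wz": -5.2}
{"hand": 1.0, "x": -23.7, "y": -44.7, "z": -7.0, "wz": -5.2}
{"hand": 1.0, "x": -19.5, "y": -46.7, "z": -6.9, "wz": -5.3}
{"hand": 1.0, "x": -15.1, "y": -48.3, "z": -7.0, "wz": -5.2}
{"hand": 1.0, "x": -10.7, "y": -49.5, "z": -6.9, "wz": -5.3}
{"hand": 1.0, "x": -6.1, "y": -50.3, "z": -7.0, "wz": -5.2}
{"hand": 1.0, "x": -1.5, "y": -50.6, "z": -6.9, "wz": -5.3}
{"hand": 1.0, "x": -25.5, "y": -43.8, "z": 2.8, "wz": -8.0}
{"hand": 1.0, "x": -19.2, "y": -47.0, "z": 2.9, "wz": -8.0}
{"hand": 1.0, "x": -12.5, "y": -49.2, "z": 2.8, "wz": -8.0}
{"hand": 1.0, "x": -5.5, "y": -50.4, "z": 2.9, "wz": -8.0}
{"hand": 1.0, "x": 1.6, "y": -50.7, "z": 2.8, "wz": -8.0}
{"hand": 1.0, "x": 8.6, "y": -50.0, "z": 2.9, "wz": -8.0}
{"hand": 1.0, "x": 15.4, "y": -48.3, "z": 2.8, "wz": -8.0}
```

Request:
{"method": "apply_moves", "body": {
  "moves": [
    {"hand":1,"x":-28,"y":-42,"z":-7,"wz":-5.2},
    {"hand":1,"x":-24,"y":-45,"z":-7,"wz":-5.2},
    {"hand":1,"x":-19.5,"y":-47,"z":-7,"wz":-5.2},
    {"hand":1,"x":-15,"y":-48,"z":-7,"wz":-5.2},
    {"hand":1,"x":-11,"y":-49.5,"z":-7,"wz":-5.2},
    {"hand":1,"x":-6,"y":-50,"z":-7,"wz":-5.2},
    {"hand":1,"x":-1.5,"y":-50,"z":-7,"wz":-5.2},
    {"hand":1,"x":-25.5,"y":-44,"z":3,"wz":-8},
    {"hand":1,"x":-19,"y":-47,"z":3,"wz":-8},
    {"hand":1,"x":-12.5,"y":-49,"z":3,"wz":-8},
    {"hand":1,"x":-5.5,"y":-50.5,"z":3,"wz":-8},
    {"hand":1,"x":1.5,"y":-50.5,"z":3,"wz":-8}
  ]
}}

```text
$.moves[0]: bad value
```

Request:
{"method": "apply_moves", "body": {
  "moves": [
    {"hand":1.0,"x":-28.0,"y":-42.0,"z":-7.0,"wx":0.0,"wy":0.0,"wz":-5.2},
    {"hand":1.0,"x":-24.0,"y":-45.0,"z":-7.0,"wx":0.0,"wy":0.0,"wz":-5.2}
  ]
}}

```text
time_s: 0.9
position: [0.222, -0.584, 0.2444]
orientation: [0.836, -0.548, -0.001, 0.001]
wrist_force: [1.0, 0.1, 0.1]
gripper_width: 0.0854
```

Request:
{"method": "apply_moves", "body": {
  "moves": [
    {"hand":1,"x":-19.5,"y":-47,"z":-7,"wx":0,"wy":0,"wz":-5.2},
    {"hand":1,"x":-15,"y":-48,"z":-7,"wx":0,"wy":0,"wz":-5.2},
    {"hand":1,"x":-11,"y":-49.5,"z":-7,"wx":0,"wy":0,"wz":-5.2},
    {"hand":1,"x":-6,"y":-50,"z":-7,"wx":0,"wy":0,"wz":-5.2},
    {"hand":1,"x":-1.5,"y":-50,"z":-7,"wx":0,"wy":0,"wz":-5.2},
    {"hand":1,"x":-25.5,"y":-44,"z":3,"wx":0,"wy":0,"wz":-8},
    {"hand":1,"x":-19,"y":-47,"z":3,"wx":0,"wy":0,"wz":-8},
    {"hand":1,"x":-12.5,"y":-49,"z":3,"wx":0,"wy":0,"wz":-8},
    {"hand":1,"x":-5.5,"y":-50.5,"z":3,"wx":0,"wy":0,"wz":-8},
    {"hand":1,"x":1.5,"y":-50.5,"z":3,"wx":0,"wy":0,"wz":-8}
  ]
}}

```text
time_s: 2.15
position: [0.4438, -0.137, 0.2667]
orientation: [1.0, 0.015, 0.003, 0.003]
wrist_force: [0.6, 0.2, -0.2]
gripper_width: 0.0857
```

Run:
```python
from plan import plan
from workcell import *
s=state();print(s["position"],s["orientation"])
plan(s["position"],s["orientation"],[(0.46,-0.05,0.26,16)],vmax=56,wmax=10)
```

```text
[ 0.44377382 -0.13701993  0.2667441 ] [0.9998736  0.01532709 0.00255474 0.00336636]
2
{"hand": 1.0, "x": 9.4, "y": -43.3, "z": 3.1, "wx": 0.2, "wy": -0.1, "wz": -7.1}
{"hand": 1.0, "x": 14.7, "y": -41.7, "z": 3.3, "wx": 0.2, "wy": -0.1, "wz": -7.1}
```

Request:
{"method": "apply_moves", "body": {
  "moves": [
    {"hand":1,"x":9,"y":-43,"z":3,"wx":0.2,"wy":-0.1,"wz":-7},
    {"hand":1,"x":15,"y":-42,"z":3,"wx":0.2,"wy":-0.1,"wz":-7},
    {"hand":1,"x":0,"y":0,"z":0,"wx":0,"wy":0,"wz":0}
  ]
}}

```text
time_s: 2.52
position: [0.4602, -0.0428, 0.2614]
orientation: [0.989, 0.145, 0.002, 0.001]
wrist_force: [0.5, -1.0, 0.3]
gripper_width: 0.0852
```

Run:
```python
from h import *
from workcell import *
s=state();p=snapshot("wrist");im=p["image"][:,:,::-1].copy()
cv2.imwrite("pics/w1.png",im)
import pickle;pickle.dump((s,p),open("w1.pkl","wb"))
print(s["position"],s["orientation"],np.abs(s["dq"]).max())
c=wcam(p,s)
for r in trace(p,"packer_black")[:2]:
    print(r["confidence"],r["box"])
```

```text
[ 0.46015658 -0.04281762  0.26136727] [9.89398193e-01 1.45217335e-01 1.65727890e-03 6.27515583e-04] 0.0637224641655037
0.74 [235.4, 177.4, 302.7, 234.4]
```

View pics/w1.png

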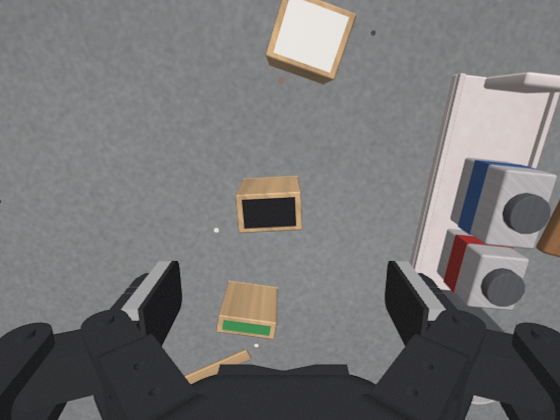

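Run:
```python
from h import *
im=cv2.imread("pics/w1.png")
a=crop(im,225,165,315,245,6);cv2.imwrite("pics/w1b.png",a)
a=crop(im,400,60,560,210,5);cv2.imwrite("pics/w1r.png",a)
```

```text
(no output)
```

View pics/w1b.png

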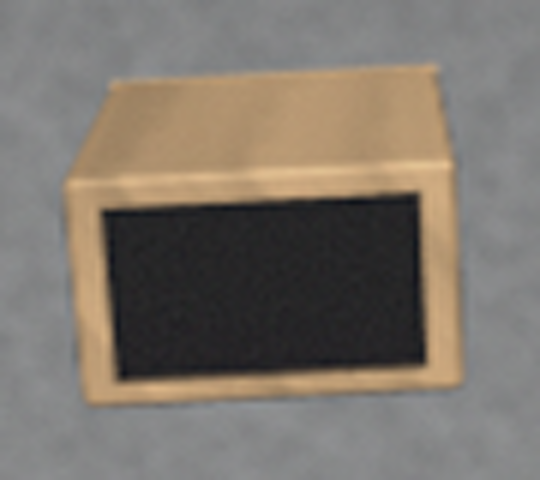

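View pics/w1r.png

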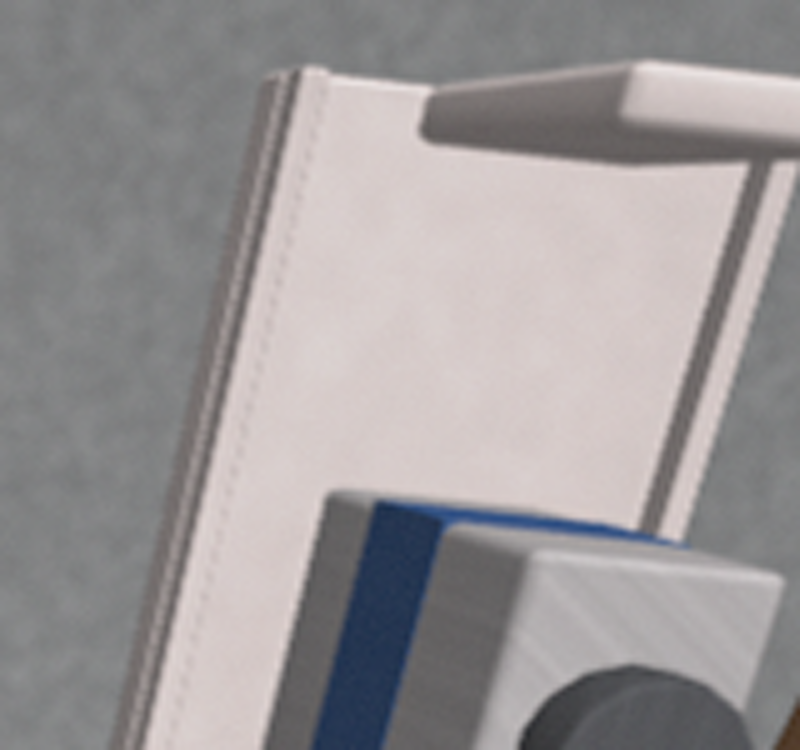

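```bash
cat >> h.py <<'E'
from scipy.optimize import least_squares
def fitbox(c,uv,P,x0,z=0.0,free=False):
    """P model points (n,3) in object frame, uv observed. returns x,y,yaw"""
    P=np.array(P,float);uv=np.array(uv,float)
    def f(v):
        M=R.from_euler("z",v[2]).as_matrix()
        zz=v[3] if free else z
        return (proj(c,P@M.T+[v[0],v[1],zz])-uv).ravel()
    r=least_squares(f,list(x0)+([z] if free else []),loss="soft_l1");return r.x,r.fun.reshape(-1,2)
def uncrop(pts,x0,y0,f):
    return (np.array(pts,float)+.5)/f-.5+[x0,y0]
E
python3 - <<'E'
from h import *
import pickle
s,p=pickle.load(open("w1.pkl","rb"));c=wcam(p,s)
uv=uncrop([(68,183),(452,160),(462,385),(87,403),(110,82),(438,68)],225,165,6)
h=.032;t=.020
P=[(-h,t,.08),(h,t,.08),(h,-t,.08),(-h,-t,.08),(-h,t,.004),(h,t,.004)]
x,r=fitbox(c,uv,P,(.457,-.078,.2));print(x,np.rad2deg(x[2]),r.round(2))
print(ray(c,uv[:4],.08).round(4))
# rack: lip top corner near end, etc
uv=uncrop([(272,78),(325,70),(425,120),(637,64)],400,60,5)
for z in [.012,.020,.08]:print(ray(c,uv,z).round(4))
E
```

```text
[ 0.45710658 -0.07773381  0.34521336] 19.77926835001115 [[-1.15 -0.51]
 [ 0.84 -0.19]
 [ 0.75  1.06]
 [-0.6   1.37]
 [ 0.25 -0.25]
 [-0.22 -0.83]]
[[ 0.4214 -0.0699  0.08  ]
 [ 0.4797 -0.0485  0.08  ]
 [ 0.4929 -0.0849  0.08  ]
 [ 0.434  -0.1058  0.08  ]]
[[0.6075 0.1049 0.012 ]
 [0.6176 0.1096 0.012 ]
 [0.6426 0.1066 0.012 ]
 [0.6809 0.1299 0.012 ]]
[[0.604  0.1033 0.02  ]
 [0.614  0.1079 0.02  ]
 [0.6384 0.1049 0.02  ]
 [0.676  0.1277 0.02  ]]
[[0.5783 0.0912 0.08  ]
 [0.5867 0.0951 0.08  ]
 [0.6073 0.0926 0.08  ]
 [0.639  0.1119 0.08  ]]
```

Run:
```python
from plan import plan
from workcell import *
s=state();print(s["position"],s["orientation"])
plan(s["position"],s["orientation"],[(0.457,-0.0777,0.12,19.8,4),(0.457,-0.0777,0.033,19.8,3)])
```

```text
[ 0.45987328 -0.04667233  0.26116132] [0.98991756 0.14163329 0.00123456 0.0013067 ]
7
{"hand": 1.0, "x": -2.9, "y": 7.1, "z": 35.3, "wz": -0.9}
{"hand": 1.0, "x": -3.1, "y": 7.1, "z": 35.3, "wx": 0.1, "wz": -0.9}
{"hand": 1.0, "x": -3.2, "y": 7.1, "z": 35.3, "wy": -0.1, "wz": -0.9}
{"hand": 1.0, "x": -3.2, "y": 7.1, "z": 35.3, "wx": 0.1, "wz": -0.8}
{"hand": 1.0, "z": 29.0}
{"hand": 1.0, "z": 29.0}
{"hand": 1.0, "z": 29.0}
```

Request:
{"method": "apply_moves", "body": {
  "moves": [
    {"hand":1,"x":-3,"y":7,"z":35,"wx":0,"wy":0,"wz":-0.9},
    {"hand":1,"x":-3,"y":7,"z":35,"wx":0,"wy":0,"wz":-0.9},
    {"hand":1,"x":-3,"y":7,"z":35,"wx":0,"wy":0,"wz":-0.9},
    {"hand":1,"x":-3,"y":7,"z":35,"wx":0,"wy":0,"wz":-0.9},
    {"hand":1,"x":0,"y":0,"z":0,"wx":0,"wy":0,"wz":0}
  ]
}}

```text
time_s: 3.25
position: [0.4578, -0.0881, 0.1186]
orientation: [0.986, 0.164, 0.002, 0.004]
wrist_force: [0.1, 0.1, 0.0]
gripper_width: 0.0857
```

Run:
```python
from h import *
from plan import plan
from workcell import *
s=state();print(s["position"],s["orientation"])
p=snapshot("wrist");cv2.imwrite("pics/w2.png",p["image"][:,:,::-1])
plan(s["position"],s["orientation"],[(0.457,-0.0777,0.033,19.8,3)])
```

```text
[ 0.45778262 -0.08806916  0.11864279] [0.98638276 0.16439938 0.00216438 0.00414733]
3
{"hand": 1.0, "x": 0.8, "y": -3.6, "z": 28.5, "wx": 0.2, "wy": -0.1, "wz": -0.3}
{"hand": 1.0, "x": 0.9, "y": -3.5, "z": 28.5, "wx": 0.2, "wz": -0.3}
{"hand": 1.0, "x": 0.8, "y": -3.4, "z": 28.6, "wx": 0.1, "wy": -0.1, "wz": -0.3}
```

View pics/w2.png

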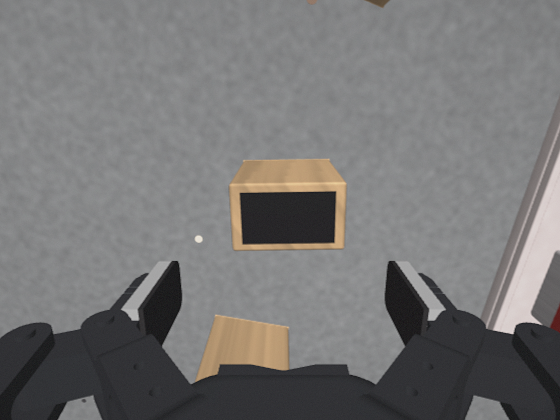

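Request:
{"method": "apply_moves", "body": {
  "moves": [
    {"hand":1,"x":1,"y":-4,"z":20,"wx":0.2,"wy":-0.1,"wz":-0.3},
    {"hand":1,"x":1,"y":-4,"z":0,"wx":0.2,"wy":-0.1,"wz":-0.3},
    {"hand":1,"x":0,"y":0,"z":0,"wx":0.1,"wy":0,"wz":0}
  ]
}}

```text
time_s: 3.68
position: [0.4627, -0.0806, 0.1048]
orientation: [0.986, 0.168, 0.006, 0.003]
wrist_force: [0.3, -0.2, 0.1]
gripper_width: 0.0858
```

Run:
```python
from h import *
from plan import plan
from workcell import *
s=state();print(s["position"],s["orientation"])
import copy
s0=dict(s);s0["position"]=np.array([0.45778262,-0.08806916,0.11864279]);s0["orientation"]=[0.98638276,0.16439938,0.00216438,0.00414733]
p=snapshot("wrist")
c=wcam(p,s0)
h=.032;t=.020
P=[(-h,t,.08),(h,t,.08),(h,-t,.08),(-h,-t,.08)]
print(fitbox(c,[(230,183),(345.5,182.5),(344.5,248.5),(232.5,249.5)],P,(.457,-.078,.2)))
plan(s["position"],s["orientation"],[(0.457,-0.0777,0.033,19.8,3)])
```

```text
[ 0.46268066 -0.08057495  0.10475345] [0.98571655 0.16830089 0.0055697  0.00258316]
(array([ 0.45747818, -0.07712977,  0.33736407]), array([[-1.39803926, -0.68496762],
       [ 2.38188515, -1.11196421],
       [ 0.09377133,  1.36976709],
       [-0.21088907,  1.26133169]]))
3
{"hand": 1.0, "x": -1.7, "y": -1.7, "z": 23.9, "wx": 0.1, "wy": -0.2, "wz": -0.1}
{"hand": 1.0, "x": -1.6, "y": -1.7, "z": 23.9, "wx": 0.2, "wy": -0.2, "wz": -0.2}
{"hand": 1.0, "x": -1.6, "y": -1.5, "z": 23.9, "wx": 0.1, "wy": -0.2, "wz": -0.1}
```

Request:
{"method": "apply_moves", "body": {
  "moves": [
    {"hand":1,"x":-2,"y":-1.5,"z":24,"wx":0.1,"wy":-0.2,"wz":-0.1},
    {"hand":1,"x":-1.5,"y":-1.5,"z":24,"wx":0.2,"wy":-0.2,"wz":-0.1},
    {"hand":1,"x":-1.5,"y":-1,"z":16,"wx":0.1,"wy":-0.2,"wz":-0.1},
    {"hand":1,"x":0,"y":0,"z":4,"wx":0,"wy":0,"wz":0}
  ]
}}

```text
time_s: 4.22
position: [0.4612, -0.0802, 0.0393]
orientation: [0.985, 0.17, 0.004, 0.002]
wrist_force: [-0.1, -0.4, -0.6]
gripper_width: 0.0854
```

Run:
```python
from plan import plan
from workcell import *
s=state();print(s["position"],s["orientation"],s["wrist_force"])
plan(s["position"],s["orientation"],[(0.457,-0.0775,0.033,19.6,1)])
```

```text
[ 0.46118606 -0.08019654  0.03928589] [0.9854605  0.1698374  0.0040957  0.00246763] [-0.12023421 -0.41400243 -0.62771989]
1
{"hand": 1.0, "x": -3.1, "y": -4.0, "z": 6.2, "wx": 0.4, "wy": -0.4}
```

Request:
{"method": "apply_moves", "body": {
  "moves": [
    {"hand":1,"x":-4,"y":-4,"z":6,"wx":0.4,"wy":-0.4,"wz":0},
    {"hand":1,"x":0,"y":0,"z":0,"wx":0,"wy":0,"wz":0}
  ]
}}

```text
time_s: 4.47
position: [0.4565, -0.0777, 0.0336]
orientation: [0.985, 0.17, 0.0, -0.0]
wrist_force: [0.2, 0.6, 0.2]
gripper_width: 0.0856
```

Run:
```python
from plan import plan
from workcell import *
s=state();print(s["position"],s["orientation"],s["wrist_force"])
plan(s["position"],s["orientation"],[(0.457,-0.0775,0.033,19.6,1)])
```

```text
[ 0.4565375  -0.07766413  0.03364411] [ 9.85480373e-01  1.69788485e-01  4.76460415e-04 -2.78767733e-04] [0.20038698 0.55559001 0.16541704]
1
{"hand": 1.0, "x": 0.5, "z": 0.6, "wy": -0.1}
```

Request:
{"method": "apply_moves", "body": {
  "moves": [
    {"hand":0,"x":0,"y":0,"z":0,"wx":0,"wy":0,"wz":0},
    {"hand":0,"x":0,"y":0,"z":0,"wx":0,"wy":0,"wz":0},
    {"hand":0,"x":0,"y":0,"z":0,"wx":0,"wy":0,"wz":0},
    {"hand":0,"x":0,"y":0,"z":0,"wx":0,"wy":0,"wz":0}
  ],
  "squeeze": 40
}}

```text
time_s: 4.97
position: [0.4571, -0.0778, 0.0344]
orientation: [0.986, 0.17, 0.001, 0.0]
wrist_force: [-0.5, -1.1, -1.7]
gripper_width: 0.0635
```

Run:
```python
from workcell import *
s=state();print(s["position"],s["orientation"],s["wrist_force"],s["gripper_width"])
```

```text
[ 0.45705324 -0.07784898  0.03444578] [9.85503553e-01 1.69650328e-01 1.22829316e-03 7.02902164e-05] [-0.54325459 -1.09460864 -1.67825185] 0.06346819177819371
```

Run:
```python
from plan import plan
from workcell import *
s=state()
plan(s["position"],s["orientation"],[(0.457,-0.078,0.09,19.5,2),(0.49,-0.06,0.22,17,3),(0.681,0.021,0.22,9,4)],hand=0)
```

```text
9
{"hand": 0.0, "y": 0.1, "z": -27.8, "wy": -0.1}
{"hand": 0.0, "y": 0.1, "z": -27.8}
{"hand": 0.0, "x": 12.4, "y": -2.0, "z": -43.3, "wz": 0.8}
{"hand": 0.0, "x": 12.4, "y": -2.1, "z": -43.3, "wz": 0.9}
{"hand": 0.0, "x": 12.3, "y": -2.3, "z": -43.3, "wz": 0.8}
{"hand": 0.0, "x": 51.6, "y": -5.4, "wz": 2.0}
{"hand": 0.0, "x": 51.4, "y": -7.2, "wz": 2.0}
{"hand": 0.0, "x": 51.1, "y": -8.9, "wz": 2.0}
{"hand": 0.0, "x": 50.7, "y": -10.8, "z": 0.1, "wz": 2.0}
```

Request:
{"method": "apply_moves", "body": {
  "moves": [
    {"hand":0,"x":0,"y":0,"z":-28,"wx":0,"wy":-0.1,"wz":0},
    {"hand":0,"x":0,"y":0,"z":-28,"wx":0,"wy":0,"wz":0},
    {"hand":0,"x":12,"y":-2,"z":-43,"wx":0,"wy":0,"wz":0.8},
    {"hand":0,"x":12,"y":-2,"z":-43,"wx":0,"wy":0,"wz":0.8},
    {"hand":0,"x":12,"y":-2,"z":-43,"wx":0,"wy":0,"wz":0.8},
    {"hand":0,"x":51,"y":-5,"z":0,"wx":0,"wy":0,"wz":2},
    {"hand":0,"x":51,"y":-7,"z":0,"wx":0,"wy":0,"wz":2},
    {"hand":0,"x":51,"y":-9,"z":0,"wx":0,"wy":0,"wz":2},
    {"hand":0,"x":51,"y":-11,"z":0,"wx":0,"wy":0,"wz":2},
    {"hand":0,"x":0,"y":0,"z":0,"wx":0,"wy":0,"wz":0},
    {"hand":0,"x":0,"y":0,"z":0,"wx":0,"wy":0,"wz":0}
  ]
}}

```text
time_s: 6.35
position: [0.682, 0.0195, 0.22]
orientation: [0.997, 0.074, -0.004, 0.001]
wrist_force: [-0.4, -0.5, -1.5]
gripper_width: 0.0634
```

Run:
```python
from h import *
from workcell import *
s=state();p=snapshot("wrist");im=p["image"][:,:,::-1].copy()
cv2.imwrite("pics/w3.png",im)
import pickle;pickle.dump((s,p),open("w3.pkl","wb"))
print(s["position"],s["orientation"],np.abs(s["dq"]).max(),s["wrist_force"],s["time_s"],s["gripper_width"])
```

```text
[0.68199904 0.01945587 0.22000691] [ 9.97222381e-01  7.43455516e-02 -4.39008903e-03  9.94925647e-04] 0.020810752085403304 [-0.42610884 -0.52147787 -1.53834382] 6.35 0.06344206491264248
```

View pics/w3.png

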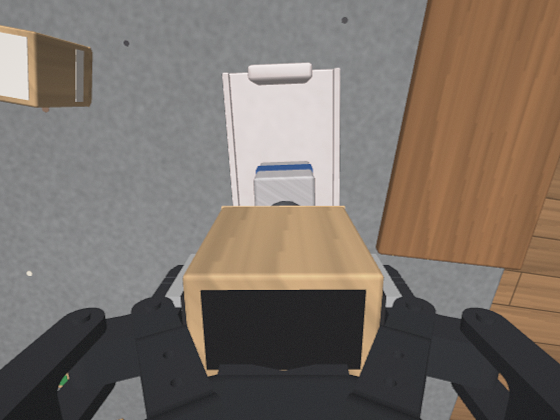

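Run:
```python
from h import *
im=cv2.imread("pics/w3.png")
cv2.imwrite("pics/w3c.png",crop(im,215,55,350,215,5)[:600*2])
cv2.imwrite("pics/w3c.png",cv2.resize(im[55:215,215:350],None,fx=3.75*1,fy=3.75,interpolation=cv2.INTER_CUBIC))
cv2.imwrite("pics/w3d.png",crop(im,215,55,350,125,5.9))
```

```text
(no output)
```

View pics/w3c.png

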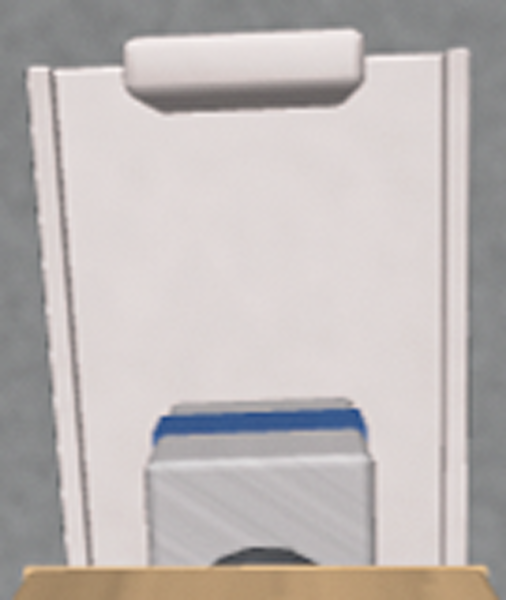

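View pics/w3d.png

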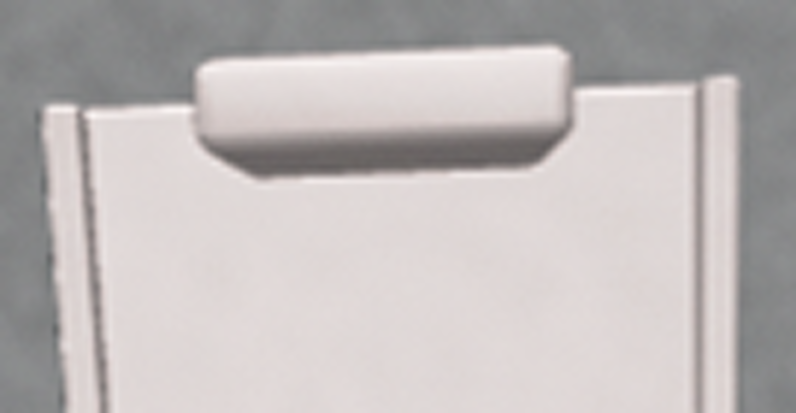

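Run:
```python
from h import *
import pickle
s,p=pickle.load(open("w3.pkl","rb"));c=wcam(p,s)
a=uncrop([(255,180),(535,165),(200,138),(572,122),(45,107),(738,78)],215,55,5.9)
b=uncrop([(172,404),(353,400),(67,563),(468,560)],215,55,3.75)
print(ray(c,a[:2],.012).round(4),ray(c,a[2:4],.08).round(4),ray(c,a[4:],.02).round(4),ray(c,b[:2],.012).round(4))
P=np.array([(-.025,0,.012),(.025,0,.012),(-.025,0,.08),(.025,0,.08),(-.025,-.074,.012),(.025,-.074,.012)])
uv=np.r_[a[:4],b[:2]]
x,r=fitbox(c,uv,P,(.667,.11,.15));print(x,np.rad2deg(x[2]));print(r.round(2))
x,r=fitbox(c,uv,P,(.667,.11,.15),free=True);print(x,np.rad2deg(x[2]));print(r.round(2))
# block in hand: bottom front edge
q=[(222,207),(345,206.5)]
K,t,M=c
T=np.array(p["hand_eye"])
for u in q:
    d=T[:3,:3]@np.linalg.inv(K)@[u[0],u[1],1]
    for zt in (.0344,.0304):
        l=(zt-T[2,3])/d[2];print(zt,(T[:3,3]+d*l)[:2])
```

```text
[[0.6434 0.1021 0.012 ]
 [0.6881 0.1111 0.012 ]] [[0.6412 0.104  0.08  ]
 [0.689  0.1131 0.08  ]] [[0.6098 0.1078 0.02  ]
 [0.7171 0.1281 0.02  ]] [[0.6557 0.0283 0.012 ]
 [0.7042 0.0367 0.012 ]]
[0.66539884 0.10690136 0.19342383] 11.082369030060034
[[-2.57 -0.4 ]
 [ 2.02 -0.35]
 [-0.79  2.51]
 [ 0.93  2.1 ]
 [-0.39 -1.22]
 [ 0.33 -2.27]]
[0.66544153 0.10687636 0.19289015 0.00146958] 11.051791787872808
[[-2.66 -0.46]
 [ 2.15 -0.38]
 [-0.94  2.42]
 [ 1.12  2.03]
 [-0.5  -0.97]
 [ 0.42 -2.  ]]
0.0344 [-0.03262738 -0.01792886]
0.0304 [-0.03189148 -0.01914102]
0.0344 [ 0.03327457 -0.0181943 ]
0.0304 [ 0.03252532 -0.01940047]
```

Run:
```python
from h import *
import pickle
from workcell import *
s,p=pickle.load(open("w3.pkl","rb"));c=wcam(p,s)
a=uncrop([(45,107),(738,78)],215,55,5.9)
b=uncrop([(67,563),(468,560)],215,55,3.75)
A=ray(c,a,.02);B=ray(c,b,.02)
for i in (0,1):
    d=A[i]-B[i];print(np.rad2deg(np.arctan2(-d[0],d[1])))
ct=cam(p2:=snapshot("top"))
im=p2["image"][:,:,::-1]
cv2.imwrite("pics/t2.png",crop(im,240,130,360,205,6))
```

```text
10.449844204733733
11.043786855533439
```

View pics/t2.png

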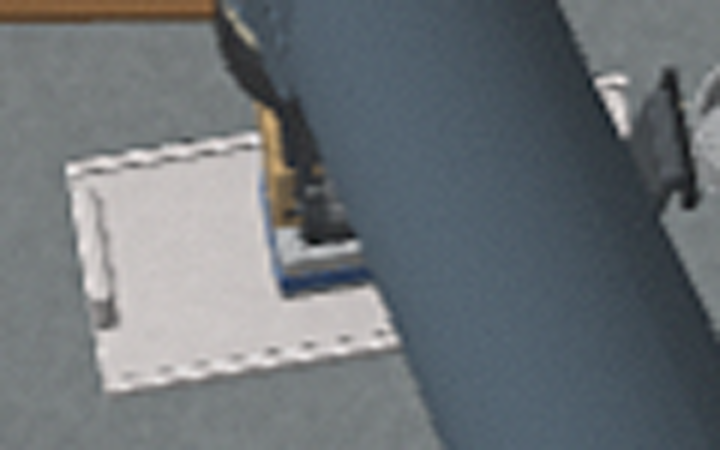

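Run:
```python
from h import *
from plan import plan
from workcell import *
import pickle
p=snapshot("top");c=cam(p)
q=uncrop([(270,260),(645,200),(247,112),(612,55)],190,130,4);A=ray(c,q,.018)
for i in (0,2):
    d=A[i]-A[i+1];print(np.rad2deg(np.arctan2(-d[0],d[1])))
s=state();print(s["position"])
plan(s["position"],s["orientation"],[(0.670,.0842,0.14,10.8,3)],hand=0)
```

```text
10.433789633629418
10.348120788349226
[0.68179233 0.01890662 0.22088993]
3
{"hand": 0.0, "x": -0.5, "y": -22.2, "z": 26.9, "wy": 0.1, "wz": -0.8}
{"hand": 0.0, "x": -0.2, "y": -22.1, "z": 26.9, "wy": 0.2, "wz": -0.8}
{"hand": 0.0, "y": -22.2, "z": 27.0, "wx": 0.1, "wy": 0.1, "wz": -0.7}
```

Request:
{"method": "apply_moves", "body": {
  "moves": [
    {"hand":0,"x":-0.5,"y":-22,"z":26,"wx":0,"wy":0.2,"wz":-0.8},
    {"hand":0,"x":0,"y":-22,"z":26,"wx":0,"wy":0.2,"wz":-0.7},
    {"hand":0,"x":0,"y":-22,"z":26,"wx":0,"wy":0.1,"wz":-0.7},
    {"hand":0,"x":0,"y":0,"z":0,"wx":0,"wy":0,"wz":0},
    {"hand":0,"x":0,"y":0,"z":0,"wx":0,"wy":0,"wz":0}
  ]
}}

```text
time_s: 7.12
position: [0.6698, 0.0785, 0.1452]
orientation: [0.996, 0.09, 0.003, 0.003]
wrist_force: [0.1, -0.9, -1.4]
gripper_width: 0.0638
```

Run:
```python
from h import *
from plan import plan
from workcell import *
s=state();p=snapshot("scene");cv2.imwrite("pics/s3.png",crop(p["image"][:,:,::-1],150,170,350,310,4))
print(s["position"],s["orientation"],s["wrist_force"])
plan(s["position"],s["orientation"],[(0.670,.0842,0.08,10.6,3)],hand=0)
```

```text
[0.66981112 0.07847327 0.1452044 ] [0.99593298 0.08997206 0.00332338 0.00338796] [ 0.13972638 -0.85407184 -1.42198576]
3
{"hand": 0.0, "x": 0.3, "y": -2.0, "z": 21.7, "wx": 0.1, "wy": -0.1, "wz": -0.1}
{"hand": 0.0, "x": 0.3, "y": -2.0, "z": 21.7, "wx": 0.2, "wy": -0.1, "wz": -0.1}
{"hand": 0.0, "x": 0.3, "y": -1.9, "z": 21.8, "wx": 0.1, "wy": -0.1, "wz": -0.1}
```

View pics/s3.png

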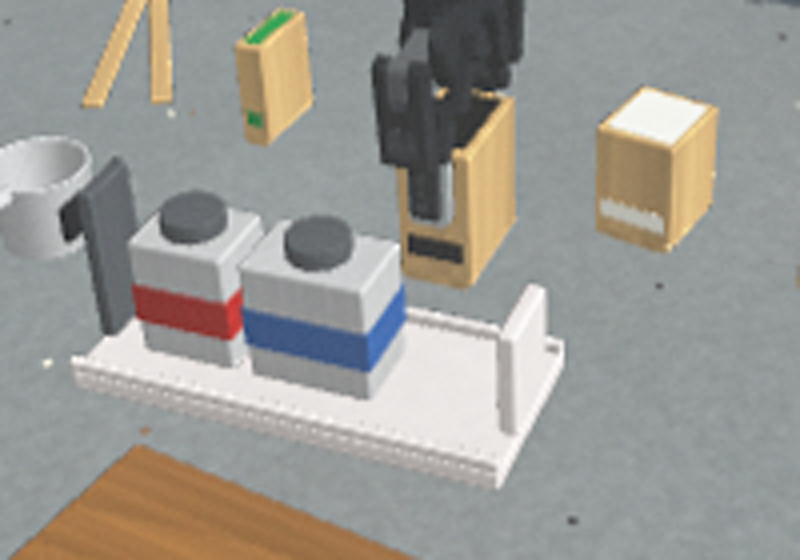

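Request:
{"method": "apply_moves", "body": {
  "moves": [
    {"hand":0,"x":0.3,"y":-1,"z":25,"wx":0.1,"wy":-0.1,"wz":-0.1},
    {"hand":0,"x":0.3,"y":-1,"z":25,"wx":0.1,"wy":-0.1,"wz":-0.1},
    {"hand":0,"x":0.3,"y":-0.5,"z":25,"wx":0.1,"wy":-0.1,"wz":-0.1},
    {"hand":0,"x":0,"y":0,"z":10,"wx":0,"wy":0,"wz":0},
    {"hand":0,"x":0,"y":0,"z":0,"wx":0,"wy":0,"wz":0}
  ]
}}

```text
time_s: 7.8
position: [0.677, 0.0742, 0.0657]
orientation: [0.996, 0.087, 0.007, 0.002]
wrist_force: [-0.5, 0.3, -2.9]
gripper_width: 0.0639
```

Run:
```python
from h import *
from plan import plan
from workcell import *
s=state()
print(s["position"],s["orientation"],s["wrist_force"])
plan(s["position"],s["orientation"],[(0.670,.0842,0.05,10.6,2)],hand=0)
```

```text
[0.67699642 0.07415992 0.06573867] [0.996144   0.08742874 0.00686847 0.00248292] [-0.51128663  0.34903424 -2.85300327]
2
{"hand": 0.0, "x": -2.7, "y": -5.6, "z": 7.8, "wx": 0.2, "wy": -0.4, "wz": -0.3}
{"hand": 0.0, "x": -2.6, "y": -5.6, "z": 7.8, "wx": 0.2, "wy": -0.4, "wz": -0.3}
```

Request:
{"method": "apply_moves", "body": {
  "moves": [
    {"hand":0,"x":-3,"y":-3,"z":6,"wx":0.2,"wy":-0.4,"wz":-0.3},
    {"hand":0,"x":-3,"y":-3,"z":6,"wx":0.2,"wy":-0.4,"wz":-0.3},
    {"hand":0,"x":0,"y":0,"z":0,"wx":0,"wy":0,"wz":0}
  ]
}}

```text
time_s: 8.18
position: [0.6713, 0.0794, 0.0558]
orientation: [0.996, 0.093, 0.001, -0.001]
wrist_force: [-0.8, -0.6, -1.2]
gripper_width: 0.0636
```

```bash
cat > st.py <<'E'
import sys
from plan import plan
from workcell import *
import numpy as np
s=state()
print(s["time_s"],s["position"].round(4),s["orientation"].round(4),s["wrist_force"].round(1),s["wrist_torque"].round(2),round(s["gripper_width"],4))
a=list(map(float,sys.argv[1:]))
if a:
    n=int(a[4]) if len(a)>4 else 1
    plan(s["position"],s["orientation"],[(*a[:4],n)],hand=a[5] if len(a)>5 else 0)
E
python3 st.py .67 .0842 .0464 10.6
```

```text
8.175 [0.6713 0.0794 0.0558] [ 9.957e-01  9.270e-02  1.300e-03 -7.000e-04] [-0.8 -0.6 -1.2] [ 0.04 -0.01 -0.02] 0.0636
1
{"hand": 0.0, "x": -0.4, "y": -4.9, "z": 9.4, "wx": -0.1, "wy": -0.2}
```

Request:
{"method": "apply_moves", "body": {
  "moves": [
    {"hand":0,"x":0,"y":-1,"z":5,"wx":0,"wy":-0.1,"wz":0},
    {"hand":0,"x":0,"y":-1,"z":3,"wx":0,"wy":-0.1,"wz":0}
  ]
}}

```text
time_s: 8.43
position: [0.6714, 0.0817, 0.0479]
orientation: [0.996, 0.093, 0.0, -0.0]
wrist_force: [-0.2, 0.1, -1.9]
gripper_width: 0.0632
```

```bash
python3 st.py .67 .0842 .0464 10.6
```

```text
8.425 [0.6714 0.0817 0.0479] [ 9.957e-01  9.280e-02  1.000e-04 -5.000e-04] [-0.2  0.1 -1.9] [-0.03  0.02 -0.04] 0.0632
1
{"hand": 0.0, "x": -0.9, "y": -2.7, "z": 1.5, "wx": -0.1}
```

Now 1.5 mm above the floor. I'll push gently toward the cheek to register contact.

Request:
{"method": "apply_moves", "body": {
  "moves": [
    {"hand":0,"x":-0.5,"y":-2.5,"z":0.5,"wx":0,"wy":0,"wz":0},
    {"hand":0,"x":0,"y":-2.5,"z":0,"wx":0,"wy":0,"wz":0}
  ]
}}

```text
time_s: 8.68
position: [0.6698, 0.0865, 0.047]
orientation: [0.996, 0.093, -0.0, -0.0]
wrist_force: [1.0, -5.2, -0.8]
gripper_width: 0.0636
```

```bash
python3 st.py .67 .0842 .0464 10.6
```

```text
8.675 [0.6698 0.0865 0.047 ] [ 9.957e-01  9.280e-02 -2.000e-04 -2.000e-04] [ 1.  -5.2 -0.8] [-1.2 -0.1 -0.1] 0.0636
1
{"hand": 0.0, "x": -0.2, "y": 2.3, "z": 0.6}
```

Request:
{"method": "apply_moves", "body": {
  "moves": [
    {"hand":0,"x":0,"y":0.3,"z":1,"wx":0,"wy":0,"wz":0},
    {"hand":0,"x":0,"y":0.2,"z":0.5,"wx":0,"wy":0,"wz":0}
  ]
}}

```text
time_s: 8.93
position: [0.67, 0.0864, 0.0464]
orientation: [0.996, 0.093, -0.0, -0.0]
wrist_force: [-1.4, -0.3, 2.7]
gripper_width: 0.0635
```

```bash
python3 st.py .67 .0842 .0464 10.6
```

```text
8.925 [0.67   0.0864 0.0464] [ 9.957e-01  9.280e-02 -0.000e+00 -2.000e-04] [-1.4 -0.3  2.7] [-0.1   0.37  0.  ] 0.0635
1
{"hand": 0.0, "x": -0.4, "y": 2.2, "wz": 0.1}
```

Request:
{"method": "apply_moves", "body": {
  "moves": [
    {"hand":1,"x":0,"y":0,"z":0,"wx":0,"wy":0,"wz":0},
    {"hand":1,"x":0,"y":0,"z":0,"wx":0,"wy":0,"wz":0},
    {"hand":1,"x":0,"y":0,"z":0,"wx":0,"wy":0,"wz":0}
  ]
}}

```text
time_s: 9.3
position: [0.6707, 0.0868, 0.0469]
orientation: [0.996, 0.093, 0.001, -0.001]
wrist_force: [0.5, -0.4, -0.4]
gripper_width: 0.0856
```

```bash
python3 st.py .67 .0864 .19 10.6 5 1
```

```text
9.3 [0.6707 0.0868 0.0469] [ 9.957e-01  9.290e-02  9.000e-04 -6.000e-04] [ 0.5 -0.4 -0.4] [-0.01 -0.01  0.01] 0.0856
5
{"hand": 1.0, "x": -0.1, "z": -28.6}
{"hand": 1.0, "x": -0.1, "z": -28.6}
{"hand": 1.0, "x": -0.1, "y": 0.1, "z": -28.6}
{"hand": 1.0, "x": -0.1, "z": -28.7, "wy": -0.1}
{"hand": 1.0, "x": -0.1, "y": 0.1, "z": -28.6, "wx": -0.1, "wz": 0.1}
```

Go up, then look down at the placed block (camera sees ~35 mm on the −y side plus beyond).

Request:
{"method": "apply_moves", "body": {
  "moves": [
    {"hand":1,"x":0,"y":0,"z":-20,"wx":0,"wy":0,"wz":0},
    {"hand":1,"x":0,"y":0,"z":-30,"wx":0,"wy":0,"wz":0},
    {"hand":1,"x":0,"y":0,"z":-40,"wx":0,"wy":0,"wz":0},
    {"hand":1,"x":0,"y":0,"z":-50,"wx":0,"wy":0,"wz":0},
    {"hand":1,"x":0,"y":0,"z":-20,"wx":0,"wy":0,"wz":0}
  ]
}}

```text
time_s: 9.93
position: [0.6704, 0.0873, 0.2159]
orientation: [0.996, 0.093, 0.002, -0.001]
wrist_force: [1.3, 0.4, -0.7]
gripper_width: 0.0853
```

Run:
```python
from h import *
from workcell import *
from plan import plan
s=state();p=snapshot("wrist");im=p["image"][:,:,::-1].copy()
cv2.imwrite("pics/w4.png",im)
import pickle;pickle.dump((s,p),open("w4.pkl","wb"))
p=snapshot("scene");cv2.imwrite("pics/s4.png",crop(p["image"][:,:,::-1],150,170,350,310,4))
print(s["position"],s["orientation"],s["time_s"])
plan(s["position"],s["orientation"],[(.455,.235,.26,-16)],vmax=54)
```

```text
[0.67041196 0.08727398 0.21585147] [ 0.99563024  0.09336478  0.00151201 -0.00107131] 9.925
5
{"hand": 1.0, "x": -36.8, "y": -37.1, "z": -8.9, "wz": 5.3}
{"hand": 1.0, "x": -40.1, "y": -33.5, "z": -8.9, "wz": 5.4}
{"hand": 1.0, "x": -43.0, "y": -29.6, "z": -8.9, "wx": -0.1, "wz": 5.3}
{"hand": 1.0, "x": -45.6, "y": -25.4, "z": -8.9, "wy": -0.1, "wz": 5.4}
{"hand": 1.0, "x": -47.8, "y": -21.0, "z": -8.8, "wx": -0.1, "wz": 5.3}
```

View pics/w4.png

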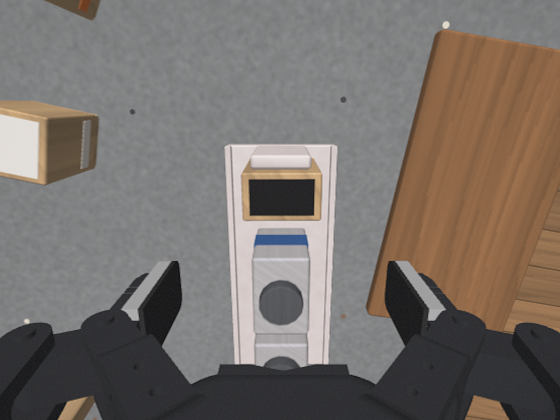

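View pics/s4.png

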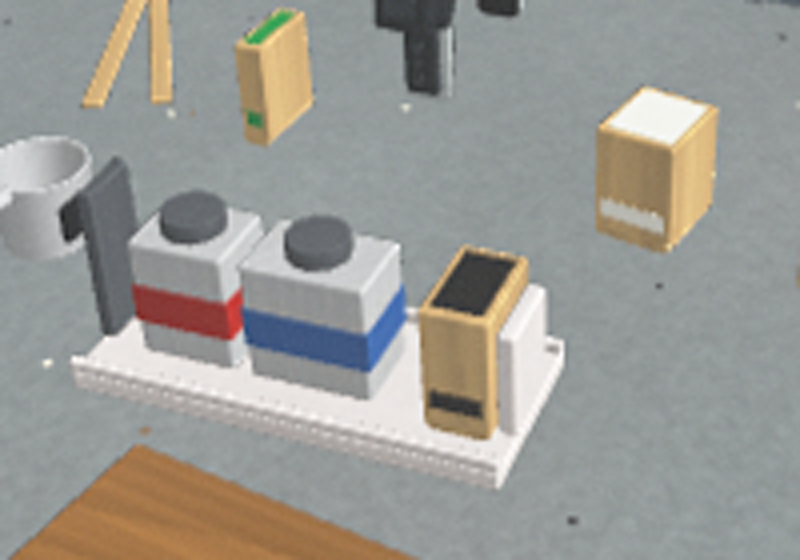

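Request:
{"method": "apply_moves", "body": {
  "moves": [
    {"hand":1,"x":-37,"y":-37,"z":-9,"wx":0,"wy":0,"wz":5.3},
    {"hand":1,"x":-40,"y":-33.5,"z":-9,"wx":0,"wy":0,"wz":5.3},
    {"hand":1,"x":-43,"y":-29.5,"z":-9,"wx":0,"wy":0,"wz":5.3},
    {"hand":1,"x":-45.5,"y":-25.5,"z":-9,"wx":0,"wy":0,"wz":5.3},
    {"hand":1,"x":-48,"y":-21,"z":-9,"wx":-0.1,"wy":-0.1,"wz":5.3},
    {"hand":1,"x":0,"y":0,"z":0,"wx":0,"wy":0,"wz":0},
    {"hand":1,"x":0,"y":0,"z":0,"wx":0,"wy":0,"wz":0}
  ]
}}

```text
time_s: 10.9
position: [0.4472, 0.2378, 0.2569]
orientation: [0.989, -0.146, -0.002, 0.001]
wrist_force: [-0.3, -0.2, -0.1]
gripper_width: 0.0854
```

Run:
```python
from h import *
from workcell import *
s=state();p=snapshot("wrist");im=p["image"][:,:,::-1].copy()
cv2.imwrite("pics/w5.png",im)
import pickle;pickle.dump((s,p),open("w5.pkl","wb"))
print(s["position"],s["orientation"],s["time_s"])
```

```text
[0.4471859  0.23784654 0.25685322] [ 0.9893475  -0.14555546 -0.00200049  0.00106469] 10.9
```

View pics/w5.png

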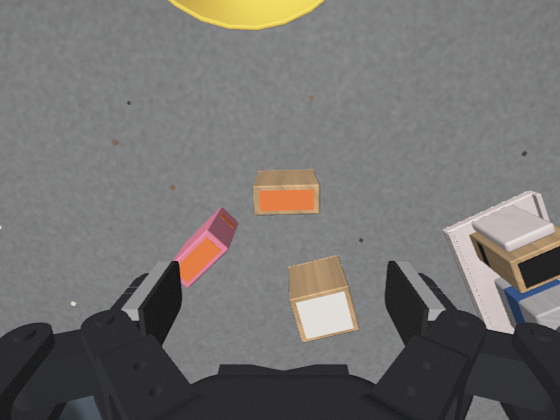

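Run:
```python
from h import *
im=cv2.imread("pics/w5.png")
cv2.imwrite("pics/w5c.png",crop(im,170,160,330,295,5))
```

```text
(no output)
```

View pics/w5c.png

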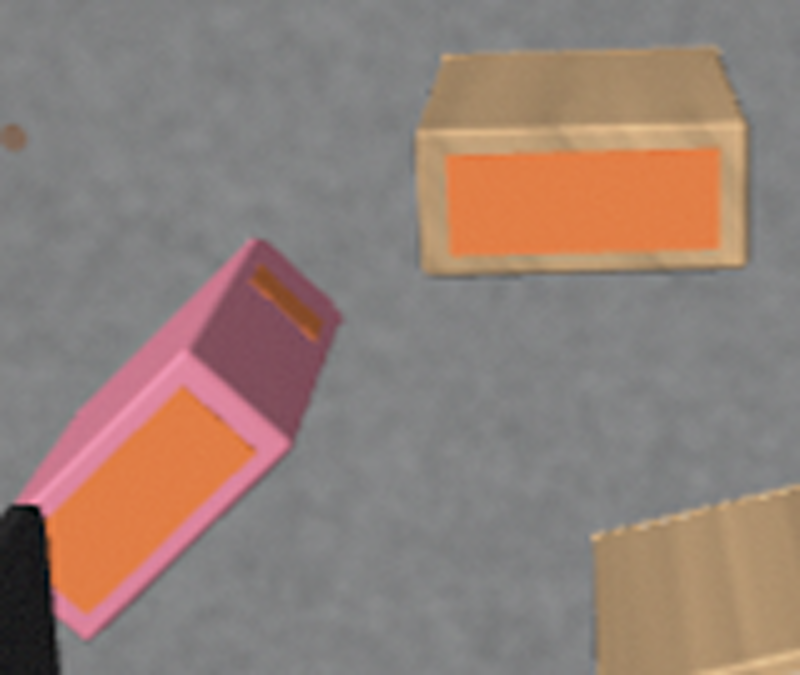

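Run:
```python
from h import *
import pickle
from plan import plan
from workcell import state
s,p=pickle.load(open("w5.pkl","rb"));c=wcam(p,s)
uv=uncrop([(416,130),(747,124),(747,268),(425,273),(442,57),(718,48)],170,160,5)
h=.032;t=.015
P=[(-h,t,.08),(h,t,.08),(h,-t,.08),(-h,-t,.08),(-h,t,.004),(h,t,.004)]
x,r=fitbox(c,uv,P,(.444,.214,-.3));print(x,np.rad2deg(x[2]),r.round(2))
pk=np.r_[ray(c,uncrop([(185,352),(290,442),(88,638)],170,160,5),.08),ray(c,uncrop([(258,240),(342,318)],170,160,5),0.004)]
M=R.from_euler("z",x[2]).as_matrix()
print("pink in orange frame (mm)",((pk-[x[0],x[1],0])@M*1000).round(0))
s=state();print(s["position"])
plan(s["position"],s["orientation"],[(x[0],x[1],.13,np.rad2deg(x[2]),4)])
```

```text
[ 0.44401251  0.21929954 -0.26726434] -15.313118592240848 [[-0.58 -0.1 ]
 [ 0.7  -0.49]
 [ 0.55  0.81]
 [-0.84  1.3 ]
 [ 0.04 -0.77]
 [ 0.06 -0.3 ]]
pink in orange frame (mm) [[ -79.  -29.   80.]
 [ -60.  -49.   80.]
 [-105.  -92.   80.]
 [ -78.  -29.    4.]
 [ -59.  -50.    4.]]
[0.4470243  0.23821076 0.25688253]
4
{"hand": 1.0, "x": 0.8, "y": 4.7, "z": 31.7, "wy": 0.1, "wz": -0.4}
{"hand": 1.0, "x": 0.7, "y": 4.7, "z": 31.7, "wz": -0.3}
{"hand": 1.0, "x": 0.6, "y": 4.7, "z": 31.8, "wx": 0.1, "wy": 0.1, "wz": -0.4}
{"hand": 1.0, "x": 0.6, "y": 4.7, "z": 31.7, "wz": -0.3}
```

Request:
{"method": "apply_moves", "body": {
  "moves": [
    {"hand":1,"x":1,"y":4,"z":32,"wx":0,"wy":0.1,"wz":-0.4},
    {"hand":1,"x":1,"y":4,"z":32,"wx":0,"wy":0,"wz":-0.3},
    {"hand":1,"x":0.5,"y":4,"z":32,"wx":0,"wy":0.1,"wz":-0.3},
    {"hand":1,"x":0.5,"y":4,"z":30,"wx":0,"wy":0,"wz":-0.3},
    {"hand":1,"x":0,"y":0,"z":0,"wx":0,"wy":0,"wz":0},
    {"hand":1,"x":0,"y":0,"z":0,"wx":0,"wy":0,"wz":0}
  ]
}}

```text
time_s: 11.7
position: [0.4512, 0.2162, 0.1255]
orientation: [0.99, -0.14, -0.002, 0.001]
wrist_force: [0.0, 0.7, 0.7]
gripper_width: 0.0856
```

Run:
```python
from h import *
from workcell import *
s=state();p=snapshot("wrist");im=p["image"][:,:,::-1].copy()
import pickle;pickle.dump((s,p),open("w6.pkl","wb"))
print(s["position"],s["orientation"],s["time_s"])
cv2.imwrite("pics/w6.png",im)
cv2.imwrite("pics/w6c.png",crop(im,210,140,360,260,5))
```

```text
[0.45118716 0.2161581  0.12548724] [ 9.90139222e-01 -1.40075331e-01 -1.54466896e-03  9.15307500e-04] 11.7
```

View pics/w6c.png

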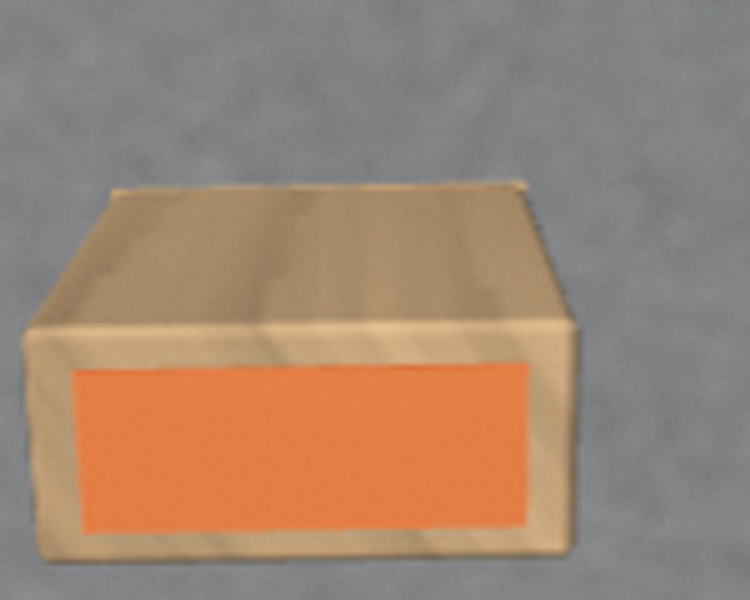

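Run:
```python
from h import *
import pickle
from plan import plan
from workcell import state
s,p=pickle.load(open("w6.pkl","rb"));c=wcam(p,s)
uv=uncrop([(24,330),(577,322),(572,552),(42,560),(112,192),(524,184)],210,140,5)
h=.032;t=.015
P=[(-h,t,.08),(h,t,.08),(h,-t,.08),(-h,-t,.08),(-h,t,.004),(h,t,.004)]
x,r=fitbox(c,uv,P,(.444,.214,-.3));print(x,np.rad2deg(x[2]),r.round(2))
s=state();print(s["position"])
plan(s["position"],s["orientation"],[(x[0],x[1],.11,np.rad2deg(x[2]),2)])
```

```text
[ 0.44397143  0.21926414 -0.26294004] -15.06535469295828 [[-1.26 -0.27]
 [ 0.75 -0.56]
 [ 0.91  2.06]
 [-1.06  2.15]
 [ 0.29 -0.71]
 [ 0.04 -0.54]]
[0.45110794 0.21598192 0.125529  ]
2
{"hand": 1.0, "x": -3.9, "y": -0.6, "z": 7.8, "wx": 0.1, "wy": 0.1, "wz": -0.5}
{"hand": 1.0, "x": -3.8, "y": -0.6, "z": 7.7, "wy": 0.1, "wz": -0.5}
```

Request:
{"method": "apply_moves", "body": {
  "moves": [
    {"hand":1,"x":-4,"y":-0.5,"z":12,"wx":0.1,"wy":0.1,"wz":-0.5},
    {"hand":1,"x":-4,"y":-0.5,"z":12,"wx":0,"wy":0.1,"wz":-0.5},
    {"hand":1,"x":0,"y":0,"z":0,"wx":0,"wy":0,"wz":0}
  ]
}}

```text
time_s: 12.12
position: [0.4442, 0.2201, 0.1017]
orientation: [0.991, -0.131, 0.002, -0.001]
wrist_force: [0.2, 0.0, -0.6]
gripper_width: 0.0856
```

```bash
python3 st.py .444 .2193 .04 -15 3 1
```

```text
12.125 [0.4442 0.2201 0.1017] [ 9.914e-01 -1.309e-01  2.000e-03 -5.000e-04] [ 0.2  0.  -0.6] [0.04 0.02 0.01] 0.0856
3
{"hand": 1.0, "x": -0.1, "y": 0.3, "z": 20.6, "wy": -0.1}
{"hand": 1.0, "y": 0.3, "z": 20.6, "wy": -0.1}
{"hand": 1.0, "y": 0.3, "z": 20.5, "wx": -0.1}
```

Request:
{"method": "apply_moves", "body": {
  "moves": [
    {"hand":1,"x":0,"y":0,"z":20,"wx":0,"wy":-0.1,"wz":0},
    {"hand":1,"x":-1,"y":0,"z":20,"wx":0,"wy":-0.2,"wz":0},
    {"hand":1,"x":-1,"y":-1,"z":20,"wx":0,"wy":-0.2,"wz":0},
    {"hand":1,"x":0,"y":0,"z":0,"wx":0,"wy":0,"wz":0}
  ]
}}

```text
time_s: 12.62
position: [0.4436, 0.223, 0.0413]
orientation: [0.991, -0.13, -0.001, -0.002]
wrist_force: [0.2, 0.5, 0.6]
gripper_width: 0.0851
```

```bash
python3 st.py .444 .2193 .033 -15 1 1
```

```text
12.625 [0.4436 0.223  0.0413] [ 9.915e-01 -1.302e-01 -9.000e-04 -1.900e-03] [0.2 0.5 0.6] [-0.02  0.03 -0.03] 0.0851
1
{"hand": 1.0, "x": 1.3, "y": 3.5, "z": 8.3, "wx": -0.2, "wy": 0.1}
```

Request:
{"method": "apply_moves", "body": {
  "moves": [
    {"hand":1,"x":1,"y":4,"z":8,"wx":-0.2,"wy":0.1,"wz":0},
    {"hand":1,"x":0,"y":0,"z":0,"wx":0,"wy":0,"wz":0}
  ]
}}

```text
time_s: 12.88
position: [0.4444, 0.2191, 0.034]
orientation: [0.991, -0.13, 0.001, -0.0]
wrist_force: [0.4, 0.2, 0.7]
gripper_width: 0.0854
```

```bash
python3 st.py .444 .2193 .033 -15 1 1
```

```text
12.875 [0.4444 0.2191 0.034 ] [ 9.915e-01 -1.301e-01  7.000e-04 -5.000e-04] [0.4 0.2 0.7] [-0.    0.03 -0.01] 0.0854
1
{"hand": 1.0, "x": -0.4, "y": -0.1, "z": 1.0, "wx": -0.1, "wy": -0.1}
```

Request:
{"method": "apply_moves", "body": {
  "moves": [
    {"hand":0,"x":0,"y":0,"z":0,"wx":0,"wy":0,"wz":0},
    {"hand":0,"x":0,"y":0,"z":0,"wx":0,"wy":0,"wz":0},
    {"hand":0,"x":0,"y":0,"z":0,"wx":0,"wy":0,"wz":0},
    {"hand":0,"x":0,"y":0,"z":0,"wx":0,"wy":0,"wz":0}
  ],
  "squeeze": 40
}}

```text
time_s: 13.38
position: [0.4451, 0.2193, 0.0351]
orientation: [0.991, -0.13, 0.002, -0.001]
wrist_force: [-0.1, -0.0, -1.9]
gripper_width: 0.0633
```

Run:
```python
from workcell import *
from plan import plan
s=state();print(s["position"],s["orientation"],s["gripper_width"])
plan(s["position"],s["orientation"],[(.446,.219,.10,-14.5,2),(.47,.20,.22,-10,3),(0.681,0.023,0.22,10.6,6)],hand=0)
```

```text
[0.44507032 0.21933187 0.03513946] [ 0.99147954 -0.13024682  0.00173899 -0.00103615] 0.06328977814327218
11
{"hand": 0.0, "x": 0.6, "z": -32.4, "wx": -0.1, "wy": -0.1, "wz": -0.2}
{"hand": 0.0, "x": 0.5, "z": -32.5, "wy": -0.1, "wz": -0.3}
{"hand": 0.0, "x": 9.3, "y": 4.1, "z": -40.0, "wz": -1.5}
{"hand": 0.0, "x": 9.2, "y": 4.3, "z": -40.0, "wz": -1.5}
{"hand": 0.0, "x": 9.1, "y": 4.6, "z": -40.0, "wz": -1.5}
{"hand": 0.0, "x": 39.7, "y": 23.0, "wz": -3.4}
{"hand": 0.0, "x": 38.3, "y": 25.3, "wz": -3.4}
{"hand": 0.0, "x": 36.8, "y": 27.5, "wz": -3.4}
{"hand": 0.0, "x": 35.1, "y": 29.6, "wz": -3.5}
{"hand": 0.0, "x": 33.2, "y": 31.7, "z": -0.1, "wz": -3.4}
{"hand": 0.0, "x": 31.2, "y": 33.7, "wz": -3.5}
```

Request:
{"method": "apply_moves", "body": {
  "moves": [
    {"hand":0,"x":0.5,"y":0,"z":-32,"wx":-0.1,"wy":-0.1,"wz":-0.2},
    {"hand":0,"x":0.5,"y":0,"z":-32,"wx":0,"wy":-0.1,"wz":-0.3},
    {"hand":0,"x":9,"y":4,"z":-40,"wx":0,"wy":0,"wz":-1.5},
    {"hand":0,"x":9,"y":4,"z":-40,"wx":0,"wy":0,"wz":-1.5},
    {"hand":0,"x":9,"y":4.5,"z":-40,"wx":0,"wy":0,"wz":-1.5},
    {"hand":0,"x":40,"y":23,"z":0,"wx":0,"wy":0,"wz":-3.4},
    {"hand":0,"x":38,"y":25,"z":0,"wx":0,"wy":0,"wz":-3.4},
    {"hand":0,"x":37,"y":27.5,"z":0,"wx":0,"wy":0,"wz":-3.4},
    {"hand":0,"x":35,"y":29.5,"z":0,"wx":0,"wy":0,"wz":-3.4},
    {"hand":0,"x":33,"y":31.5,"z":0,"wx":0,"wy":0,"wz":-3.4},
    {"hand":0,"x":31,"y":33.5,"z":0,"wx":0,"wy":0,"wz":-3.4},
    {"hand":0,"x":0,"y":0,"z":0,"wx":0,"wy":0,"wz":0}
  ]
}}

```text
time_s: 14.88
position: [0.6866, 0.0195, 0.2217]
orientation: [0.995, 0.1, -0.002, 0.001]
wrist_force: [-0.1, 0.5, -2.2]
gripper_width: 0.0637
```

```bash
python3 st.py .681 .023 .22 10.6 1 0
```

```text
14.875 [0.6866 0.0195 0.2217] [ 0.995   0.1001 -0.0025  0.0013] [-0.1  0.5 -2.2] [ 0.01  0.01 -0.02] 0.0637
1
{"hand": 0.0, "x": -4.8, "y": -4.6, "z": 1.8, "wx": 0.1, "wy": 0.3, "wz": 0.9}
```

Request:
{"method": "apply_moves", "body": {
  "moves": [
    {"hand":0,"x":-4,"y":-3,"z":0,"wx":0.1,"wy":0.3,"wz":0.9},
    {"hand":0,"x":0,"y":0,"z":0,"wx":0,"wy":0,"wz":0}
  ]
}}

```text
time_s: 15.12
position: [0.6801, 0.0236, 0.2209]
orientation: [0.996, 0.093, -0.001, -0.001]
wrist_force: [-0.2, 0.4, -0.9]
gripper_width: 0.0636
```

Run:
```python
from h import *
from workcell import *
s=state();p=snapshot("wrist");im=p["image"][:,:,::-1].copy()
import pickle;pickle.dump((s,p),open("w7.pkl","wb"))
print(s["position"],s["orientation"],s["time_s"],np.abs(s["dq"]).max())
cv2.imwrite("pics/w7.png",im)
cv2.imwrite("pics/w7c.png",crop(im,205,60,365,180,5))
cv2.imwrite("pics/w7d.png",crop(im,185,150,385,290,4))
```

```text
[0.68014923 0.0235654  0.22093316] [ 9.95700075e-01  9.26281862e-02 -1.02676012e-03 -5.70715311e-04] 15.125 0.00840310616135853
```

View pics/w7c.png

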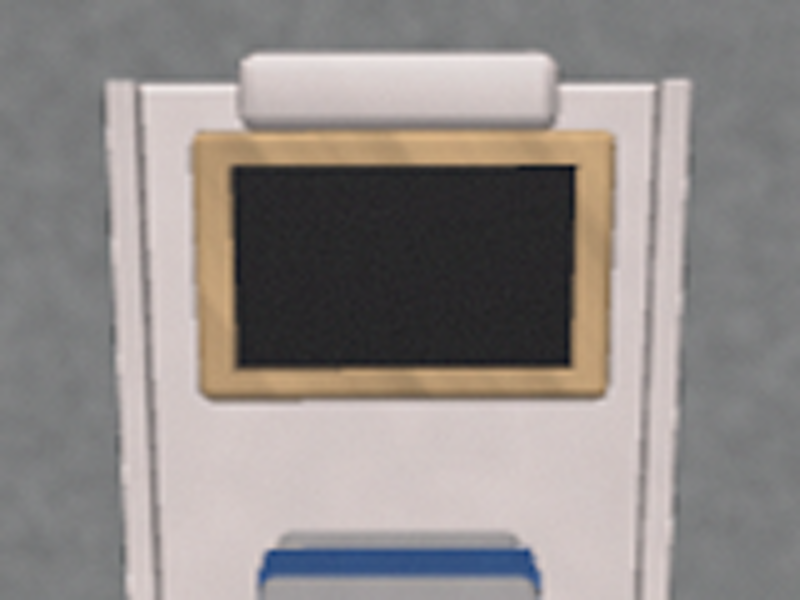

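View pics/w7d.png

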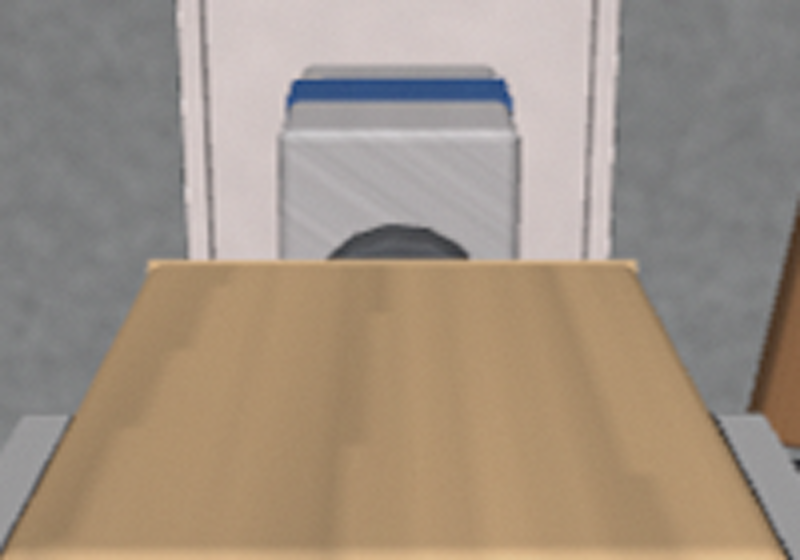

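Run:
```python
from h import *
import pickle
s,p=pickle.load(open("w7.pkl","rb"));c=wcam(p,s)
uv=uncrop([(193,131),(614,133),(609,399),(202,401)],205,60,5)
h=.032;t=.020
P=[(-h,t,.092),(h,t,.092),(h,-t,.092),(-h,-t,.092)]
x,r=fitbox(c,uv,P,(.669,.0865,.187));print(x,np.rad2deg(x[2]),r.round(2))
q=ray(c,uncrop([(283,533),(517,533)],205,60,5),.012);print(q,np.rad2deg(np.arctan2(q[1,1]-q[0,1],q[1,0]-q[0,0])))
m=q.mean(0);b=np.array([x[0],x[1]]);th=x[2];u=np.array([-np.sin(th),np.cos(th)])
print("black centre to tin face mm",(b-m[:2])@u*1000, "gap",(b-m[:2])@u*1000-20)
T=np.array(p["hand_eye"]);K=c[0]
for v in uncrop([(150,263),(636,263)],185,150,4):
    d=T[:3,:3]@np.linalg.inv(K)@[v[0],v[1],1]
    zt=.0311;l=(zt-T[2,3])/d[2];print((T[:3,3]+d*l)[:2]*1000)
```

```text
[0.67013308 0.08668037 0.18709826] 10.719940543136655 [[-0.58 -0.03]
 [ 1.09 -0.6 ]
 [ 0.3   0.5 ]
 [-0.62  0.23]]
[[0.6561846  0.02832198 0.012     ]
 [0.70344382 0.03719809 0.012     ]] 10.63723842507851
black centre to tin face mm 54.78009649695441 gap 34.78009649695441
[-32.15696249 -14.29347509]
[ 32.19926271 -14.27878768]
```

```bash
python3 st.py .677 .0503 .15 10.7 3 0
```

```text
15.175 [0.6803 0.0238 0.2211] [ 9.957e-01  9.290e-02 -9.000e-04 -6.000e-04] [ 0.5 -0.1 -1.1] [-0.05  0.01 -0.06] 0.0635
3
{"hand": 0.0, "x": 0.6, "y": -8.8, "z": 23.7}
{"hand": 0.0, "x": 0.6, "y": -8.9, "z": 23.7}
{"hand": 0.0, "x": 0.6, "y": -8.8, "z": 23.7, "wx": -0.1, "wy": 0.1}
```

Request:
{"method": "apply_moves", "body": {
  "moves": [
    {"hand":0,"x":0.5,"y":-9,"z":21,"wx":0,"wy":0,"wz":0},
    {"hand":0,"x":0.5,"y":-8,"z":21,"wx":0,"wy":0,"wz":0},
    {"hand":0,"x":0,"y":-7,"z":20,"wx":0,"wy":0,"wz":0},
    {"hand":0,"x":0,"y":0,"z":0,"wx":0,"wy":0,"wz":0}
  ]
}}

```text
time_s: 15.68
position: [0.6751, 0.0517, 0.1594]
orientation: [0.995, 0.095, 0.0, -0.0]
wrist_force: [-0.0, 0.8, -0.8]
gripper_width: 0.0636
```

```bash
python3 st.py .677 .0503 .145 10.7 1 0
```

```text
15.675 [0.6751 0.0517 0.1594] [ 9.955e-01  9.530e-02  4.000e-04 -3.000e-04] [-0.   0.8 -0.8] [0.01 0.01 0.01] 0.0636
1
{"hand": 0.0, "x": 1.6, "y": 1.8, "z": 14.4, "wz": 0.2}
```

Request:
{"method": "apply_moves", "body": {
  "moves": [
    {"hand":0,"x":1.5,"y":1.5,"z":12,"wx":0,"wy":0,"wz":0.2},
    {"hand":0,"x":0,"y":0,"z":0,"wx":0,"wy":0,"wz":0},
    {"hand":0,"x":0,"y":0,"z":0,"wx":0,"wy":0,"wz":0}
  ]
}}

```text
time_s: 16.05
position: [0.6782, 0.0499, 0.1483]
orientation: [0.996, 0.093, 0.002, 0.0]
wrist_force: [0.2, 1.3, -0.5]
gripper_width: 0.0637
```

```bash
python3 st.py .677 .0503 .135 10.7 1 0
python3 - <<'E'
from h import *
from workcell import *
p=snapshot("wrist");im=p["image"][:,:,::-1].copy()
cv2.imwrite("pics/w8.png",im)
p=snapshot("scene");cv2.imwrite("pics/s8.png",crop(p["image"][:,:,::-1],150,170,350,310,4))
E
```

```text
16.05 [0.6782 0.0499 0.1483] [0.9957 0.0929 0.0019 0.    ] [ 0.2  1.3 -0.5] [ 0.04 -0.03  0.03] 0.0637
1
{"hand": 0.0, "x": -1.2, "y": -0.6, "z": 13.3, "wy": -0.2}
```

View pics/w8.png

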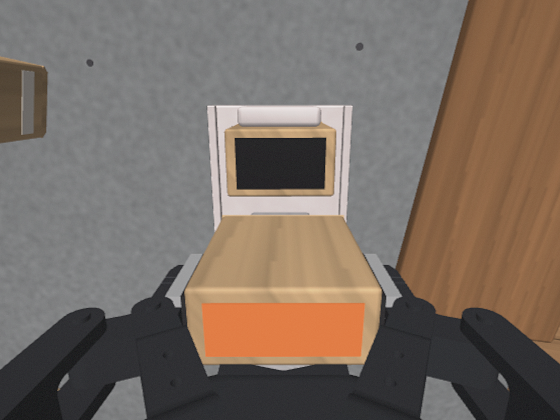

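View pics/s8.png

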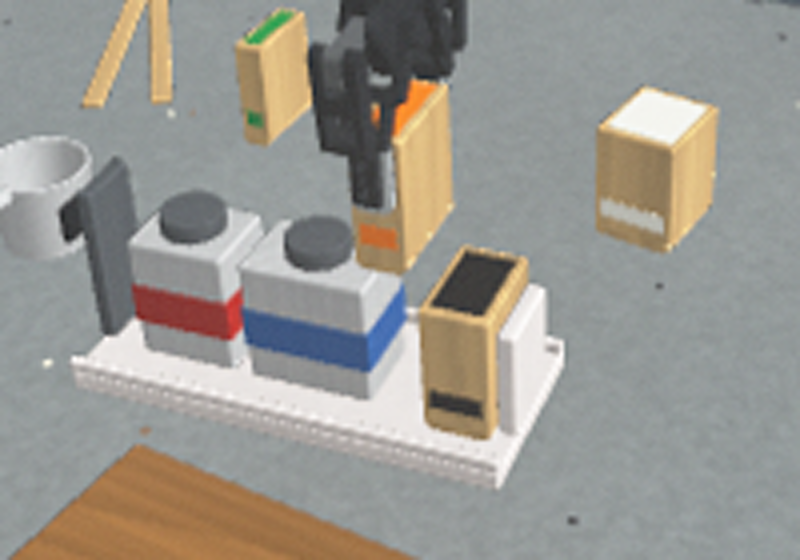

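Request:
{"method": "apply_moves", "body": {
  "moves": [
    {"hand":0,"x":-1.2,"y":-0.6,"z":10,"wx":0,"wy":-0.2,"wz":0},
    {"hand":0,"x":0,"y":0,"z":0,"wx":0,"wy":0,"wz":0}
  ]
}}

```text
time_s: 16.4
position: [0.6768, 0.0499, 0.1378]
orientation: [0.996, 0.093, 0.0, 0.0]
wrist_force: [0.4, -0.6, -0.4]
gripper_width: 0.0637
```

```bash
python3 st.py .677 .0503 .125 10.7 1 0
```

```text
16.4 [0.6768 0.0499 0.1378] [9.957e-01 9.270e-02 0.000e+00 3.000e-04] [ 0.4 -0.6 -0.4] [0.03 0.01 0.02] 0.0637
1
{"hand": 0.0, "x": 0.3, "y": -0.4, "z": 12.8, "wz": -0.1}
```

Request:
{"method": "apply_moves", "body": {
  "moves": [
    {"hand":0,"x":0.2,"y":-0.4,"z":9,"wx":0,"wy":0,"wz":0},
    {"hand":0,"x":0,"y":0,"z":0,"wx":0,"wy":0,"wz":0}
  ]
}}

```text
time_s: 16.65
position: [0.6767, 0.0503, 0.1279]
orientation: [0.996, 0.093, -0.0, 0.0]
wrist_force: [-0.0, 0.1, -1.0]
gripper_width: 0.0637
```

```bash
python3 st.py .677 .0503 .115 10.7 1 0
```

```text
16.65 [0.6767 0.0503 0.1279] [ 9.957e-01  9.270e-02 -1.000e-04  3.000e-04] [-0.   0.1 -1. ] [ 0.03  0.02 -0.01] 0.0637
1
{"hand": 0.0, "x": 0.3, "y": 0.1, "z": 12.9, "wz": -0.1}
```

Request:
{"method": "apply_moves", "body": {
  "moves": [
    {"hand":0,"x":0.2,"y":0,"z":7,"wx":0,"wy":0,"wz":0},
    {"hand":0,"x":0,"y":0,"z":3,"wx":0,"wy":0,"wz":0}
  ]
}}

```text
time_s: 16.9
position: [0.6772, 0.0504, 0.1175]
orientation: [0.996, 0.093, 0.0, 0.0]
wrist_force: [-0.6, -0.0, -1.0]
gripper_width: 0.0638
```

```bash
python3 st.py .677 .0503 .105 10.7 1 0
```

```text
16.9 [0.6772 0.0504 0.1175] [9.957e-01 9.270e-02 1.000e-04 3.000e-04] [-0.6 -0.  -1. ] [-0.   -0.06 -0.02] 0.0638
1
{"hand": 0.0, "x": -0.2, "y": 0.1, "z": 12.5, "wz": -0.1}
```

Request:
{"method": "apply_moves", "body": {
  "moves": [
    {"hand":0,"x":0,"y":0,"z":8,"wx":0,"wy":0,"wz":0},
    {"hand":0,"x":0,"y":0,"z":8,"wx":0,"wy":0,"wz":0},
    {"hand":0,"x":0,"y":0,"z":4,"wx":0,"wy":0,"wz":0}
  ]
}}

```text
time_s: 17.27
position: [0.6772, 0.0504, 0.096]
orientation: [0.996, 0.093, 0.0, 0.0]
wrist_force: [-0.6, -0.6, -0.8]
gripper_width: 0.0633
```

```bash
python3 st.py .677 .0503 .0471 10.7 1 0
```

```text
17.275 [0.6772 0.0504 0.096 ] [9.957e-01 9.270e-02 1.000e-04 3.000e-04] [-0.6 -0.6 -0.8] [-0.01 -0.03  0.01] 0.0633
1
{"hand": 0.0, "x": -0.2, "z": 48.9, "wz": -0.1}
```

Request:
{"method": "apply_moves", "body": {
  "moves": [
    {"hand":0,"x":0,"y":0,"z":9,"wx":0,"wy":0,"wz":0},
    {"hand":0,"x":0,"y":0,"z":9,"wx":0,"wy":0,"wz":0},
    {"hand":0,"x":0,"y":0,"z":9,"wx":0,"wy":0,"wz":0},
    {"hand":0,"x":0,"y":0,"z":4,"wx":0,"wy":0,"wz":0}
  ]
}}

```text
time_s: 17.77
position: [0.677, 0.0503, 0.0625]
orientation: [0.996, 0.093, -0.0, 0.0]
wrist_force: [-0.6, -0.1, -0.8]
gripper_width: 0.0633
```

```bash
python3 st.py .677 .0503 .0471 10.7 1 0
```

```text
17.775 [0.677  0.0503 0.0625] [ 9.957e-01  9.270e-02 -2.000e-04  3.000e-04] [-0.6 -0.1 -0.8] [ 0.01  0.05 -0.03] 0.0633
1
{"hand": 0.0, "z": 15.4, "wz": -0.1}
```

Request:
{"method": "apply_moves", "body": {
  "moves": [
    {"hand":0,"x":0,"y":0,"z":6,"wx":0,"wy":0,"wz":0},
    {"hand":0,"x":0,"y":0,"z":4,"wx":0,"wy":0,"wz":0},
    {"hand":0,"x":0,"y":0,"z":2,"wx":0,"wy":0,"wz":0}
  ]
}}

```text
time_s: 18.15
position: [0.6772, 0.0504, 0.0496]
orientation: [0.996, 0.093, -0.0, 0.0]
wrist_force: [-0.3, -0.3, -1.2]
gripper_width: 0.0636
```

```bash
python3 st.py .677 .0503 .0471 10.7 1 0
```

```text
18.15 [0.6772 0.0504 0.0496] [ 9.957e-01  9.270e-02 -1.000e-04  2.000e-04] [-0.3 -0.3 -1.2] [ 0.02 -0.01 -0.02] 0.0636
1
{"hand": 0.0, "x": -0.2, "z": 2.5, "wz": -0.1}
```

Request:
{"method": "apply_moves", "body": {
  "moves": [
    {"hand":0,"x":0,"y":0,"z":1.5,"wx":0,"wy":0,"wz":0},
    {"hand":0,"x":0,"y":0,"z":1,"wx":0,"wy":0,"wz":0},
    {"hand":0,"x":0,"y":0,"z":0.5,"wx":0,"wy":0,"wz":0}
  ]
}}

```text
time_s: 18.52
position: [0.6774, 0.0504, 0.0469]
orientation: [0.996, 0.093, 0.0, 0.0]
wrist_force: [-0.5, 0.0, 1.4]
gripper_width: 0.0635
```

```bash
python3 st.py .677 .0503 .0471 10.7 1 0
```

```text
18.525 [0.6774 0.0504 0.0469] [9.957e-01 9.260e-02 2.000e-04 3.000e-04] [-0.5  0.   1.4] [-0.05  0.16  0.01] 0.0635
1
{"hand": 0.0, "x": -0.4, "z": -0.2, "wz": -0.1}
```

Request:
{"method": "apply_moves", "body": {
  "moves": [
    {"hand":0,"x":0,"y":0,"z":0.5,"wx":0,"wy":0,"wz":0},
    {"hand":1,"x":0,"y":0,"z":0,"wx":0,"wy":0,"wz":0},
    {"hand":1,"x":0,"y":0,"z":0,"wx":0,"wy":0,"wz":0},
    {"hand":1,"x":0,"y":0,"z":0,"wx":0,"wy":0,"wz":0},
    {"hand":1,"x":0,"y":0,"z":-20,"wx":0,"wy":0,"wz":0},
    {"hand":1,"x":0,"y":0,"z":-30,"wx":0,"wy":0,"wz":0},
    {"hand":1,"x":0,"y":0,"z":-40,"wx":0,"wy":0,"wz":0},
    {"hand":1,"x":0,"y":0,"z":-50,"wx":0,"wy":0,"wz":0},
    {"hand":1,"x":0,"y":5,"z":-30,"wx":0,"wy":0,"wz":0},
    {"hand":1,"x":0,"y":0,"z":0,"wx":0,"wy":0,"wz":0}
  ]
}}

```text
time_s: 19.77
position: [0.6798, 0.0469, 0.2304]
orientation: [0.996, 0.093, 0.005, -0.0]
wrist_force: [-0.6, 0.4, -0.1]
gripper_width: 0.0852
```

Run:
```python
from h import *
from workcell import *
s=state();p=snapshot("wrist");im=p["image"][:,:,::-1].copy()
import pickle;pickle.dump((s,p),open("w9.pkl","wb"))
print(s["position"],s["orientation"],s["time_s"])
cv2.imwrite("pics/w9.png",crop(im,200,80,360,200,5))
p=snapshot("scene");cv2.imwrite("pics/s9.png",crop(p["image"][:,:,::-1],150,170,350,310,4))
p=snapshot("top");cv2.imwrite("pics/t9.png",p["image"][:,:,::-1])
for n in ["packer_green","packer_white"]:
    for r in trace(p,n)[:1]: print(n,round(r["confidence"],2),r["box"])
```

```text
[0.67975182 0.04693689 0.23036128] [ 9.95631100e-01  9.32632592e-02  4.54220817e-03 -2.13253663e-04] 19.775
packer_green 0.48 [374.6, 234.3, 380.5, 243.9]
```

View pics/w9.png

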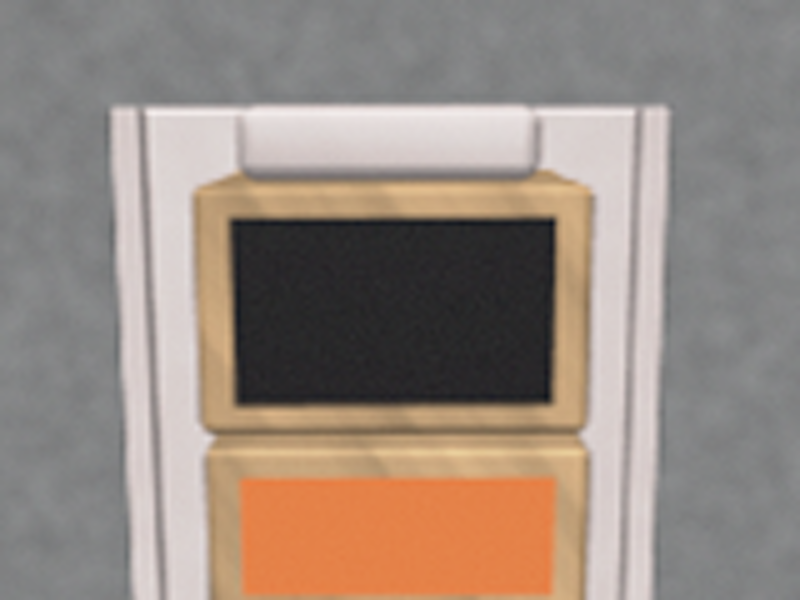

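View pics/s9.png

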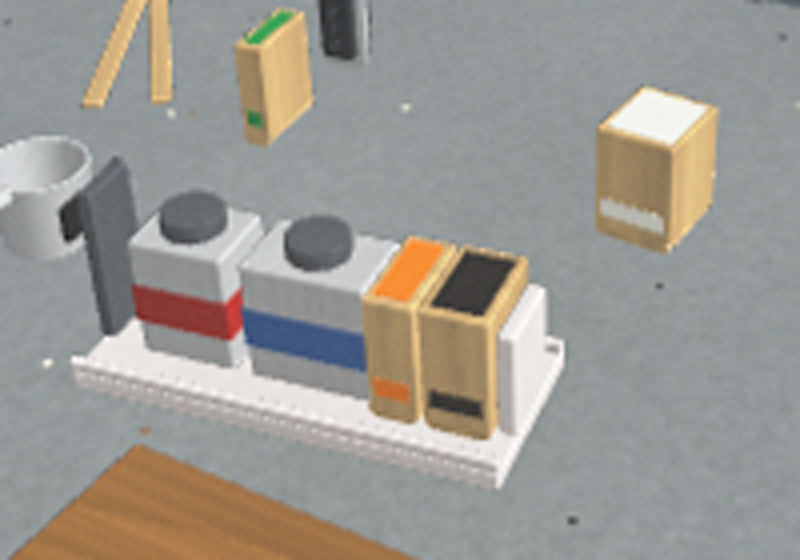

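View pics/t9.png

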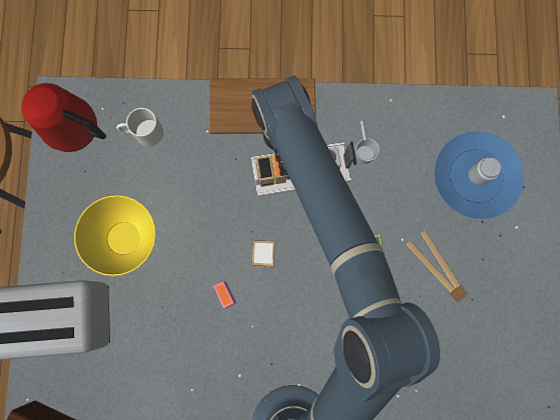

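Run:
```python
from h import *
import pickle
s,p=pickle.load(open("w9.pkl","rb"));c=wcam(p,s)
a=uncrop([(195,188),(592,190),(585,428),(205,430)],200,80,5)
b=uncrop([(206,445),(588,445)],200,80,5)
h=.032
print(fitbox(c,a,[(-h,.02,.08),(h,.02,.08),(h,-.02,.08),(-h,-.02,.08)],(.67,.087,.187),z=.012,free=True)[0])
print(fitbox(c,b,[(-h,.015,.08),(h,.015,.08)],(.677,.05,.187),z=.012,free=True)[0])
from workcell import *
print(sign_off(),state()["time_s"])
```

```text
[0.67003252 0.08608944 0.18655685 0.00383369]
[0.67722337 0.04996368 0.18489264 0.00695565]
the job is handed in; nothing more can be done
the job is handed in; nothing more can be done
```

The blue tin stands beside the bay, so I put the orange and black packers in it. I handed the job in after about 20 s.

- **Black:** it stands against the cheek. I pushed it in until the wrist felt about 5 N of contact, and it was on the floor before I let go.
- **Orange:** it stands between black and the blue tin. It went down with no side force above about 1 N and touched the floor at the expected height.

**Last checks**
- The scene picture shows both blocks upright with level tops.
- The wrist view puts both within about 0.15° of the rack's direction and close to mid-depth.
- The white packer, bowl and tongs look unmoved. I never touched the pink look-alike.

**Checks that disagreed or failed**
- The final fit with height left free put the undersides at about 4 mm (black) and 7 mm (orange), where 12 mm is expected. That single-view height is unreliable. Tool height and the force at floor contact both say the blocks are fully down.
- In the last top picture the arm mostly hid the green packer, so its network box was only partial. It looks unmoved in the last scene picture.
- The network reported no white packer in that top picture, although it is plainly visible there in its original place.

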